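# Ratchet up a sample lift to gauge height

## Robot

A 6-joint arm with a two-finger parallel gripper is mounted at the origin on the work surface. World frame = base frame: x ahead of the robot, y to its left, z up, the work surface at z = 0. Lengths are in m, angles in rad, forces in N, time in s.
With the tool pointing down it reaches from about 0.25 to 0.775 m from the base axis. Payload 4 kg.
Tool frame: the origin (TCP) lies between the finger pads; the fingertips stand 19 mm ahead of it and the grasp point (between the pads) is the TCP; z points along the fingers, y is the direction in which the jaws open and shut (so a half turn about z gives the same grasp; the last joint's range is limited). The gripper opens to 85 mm and grips with 20 to 120 N. Pads are 22 mm wide; open, the fingers measure 114 mm over their backs; the gripper's body (76 mm by 85 mm) begins 54 mm behind the grasp point. The pads swing forward as they close: fully open they stand 13 mm farther back than shut.
Start: joints at [-1.406, 0.087, 1.371, -0, 1.684, -0.103], TCP at [0.146, -0.53, 0.25] pointing down, gripper open.
Joint ranges: [-3.1, 3.1], [-0.76, 2.03], [0.27, 2.55], [-1.08, 4.22], [0.17, 2.65], [-2.57, 2.57]. Speed limits (rad/s): [2.79, 2.79, 3.14, 3.14, 3.14, 3.14].

## Interface

Orientations are given as a unit quaternion [w, x, y, z].
In Python, from rig import telemetry, imaging, job gives the robot as it stands.
- The arm moves only by the tool apply_moves, never from a script. Its argument "steps" is a list that holds one entry, the list of rows, each a list of 6 numbers: the shift along the tool's x, y, z as a fraction of full scale, then the turn, a rotation vector about the tool's x, y, z as a fraction of full scale. A call has 1 to 8 rows; each row shifts and turns the pose as measured when the row begins, along the tool's axes as they then stand; what a row does not reach is not made up. Full scale, the value 1, is 0.02 m for a shift and 0.08 rad for a turn. A row lasts 1/10 s, in which the tool goes at most 50 mm and 8.59 degrees, less where a joint would pass 70% of its speed; a pose out of reach is approached as far as the arm can. A call with a number of a shift or a turn outside -1 to 1 is refused whole. A call with a gripper value outside its range is refused whole. "grip" is the gripper's target within -1 to 1 (shut at 1, half-way at 0, fully open at -1), set as the call begins (left out, the last holds). The fingers move at their own pace and stop on an object; "newtons" is the grip in N (left out, the last holds). Time passes only in rows, so rows that do not move let the fingers close. It gives the time, the measured TCP pose, the force and the opening at its end, in the units of the state.
- telemetry.get_state(): the state, without advancing time (a new reading comes with each control period).
- imaging.snapshot(name): name is "scene" or "top" or "wrist"; returns a dict with "pixels" (384x512x3 uint8, blue, green, red), "depth" (384x512 float32, m along the optical axis (not along the pixel's ray), 0 where there is no reading), "fx", "fy", "cx", "cy" (pixels), "k1" (the pictures are not rectified: a ray, as slopes to the right and down, at radius r is drawn at 1 + k1 r^2 times it, then the intrinsics apply), "R" (3x3) and "t" (3): a world point X has camera coordinates R X + t. Camera axes: x right, y down, z forward; pixel columns grow to the right and rows downward; lengths in m; the calibration is good to about 2 mm. A picture is of the moment at which its call begins.
- job.job_done(): hands the job in, once; it reports no verdict.
The state is a dict: "clock": time; "qpos": joint angles; "qd": joint speeds; "joint_torque": joint torques, N m; "position": TCP position; "tcp_rot": TCP orientation; "contact_force": force on the tool from outside, world axes, zero at the start; "moment": the same for the moment, N m; "width": finger opening in m.
Only numpy, scipy, OpenCV 4.12 (cv2) and the standard library are available. Lean on these libraries where they do the work, as an engineer would, in place of code of your own. Each camera call takes 0.05 s, during which the arm holds its last target.

## Task

Load every sample cassette that lies on the bench onto the lift's tray, each lengthwise, flat and centred in a lane of its own, with one of them in the middle lane. Flip the ratchet's red selector from lower to raise and slide the blue height gauge down to its bottom stop so that its sprung foot rests on the middle cassette; only then swing the ratchet handle to and fro until the foot's red pointer stands in the green band, and leave the gauge down. Never let the tray sink below its starting height, and do not disturb the other things on the bench.

Things in the scene. Friction and masses are not known exactly. Their poses are not given: they have to be found in the camera images.
- cassette1_mid (a point): centre of the orange sample cassette, a closed box 180 x 38 x 40 mm (x long, y wide, z up) with a white line around it, about 0.2 kg; it starts flat on the bench. May be absent.
- cassette2_mid (a point): centre of the blue sample cassette, a closed box 180 x 38 x 40 mm (x long, y wide, z up) with a white line around it, about 0.2 kg; it starts flat on the bench. May be absent.
- cassette3_mid (a point): centre of the green sample cassette, a closed box 180 x 38 x 40 mm (x long, y wide, z up) with a white line around it, about 0.2 kg; it starts flat on the bench. May be absent.
- cassette4_mid (a point): centre of the grey sample cassette, a closed box 180 x 38 x 40 mm (x long, y wide, z up) with a white line around it, about 0.2 kg; it starts flat on the bench. May be absent.
- lane_left (a point): centre of the left (+y) lane of the lift's aluminium tray, on the tray's top surface, 70 mm above the bench at the start; x along the lane, y to its left, z up; rises with the tray. The lanes are 80 mm apart. A cassette lies lengthwise in a lane, its centre 20 mm above this point, overhanging the tray by 25 mm front and rear.
- lane_mid (a point): the same for the middle lane, the one below the gauge's foot. The tray is 130 (x) x 240 mm; the lanes are parted by yellow blocks 10 mm high and 24 mm long near the tray's front and rear edges only (x = +-39 to +-63 mm), which leave each lane 54 mm wide; between them, in the middle of the tray, it is plain.
- lane_right (a point): the same for the right (-y) lane
- stage (a joint): height of the tray above its start, m, 0 at the start (range -0.020 to 0.045). It is geared to the ratchet: a full turn in the driving direction moves it 36 mm; it holds its height by itself and should not be pressed hard.
- ratchet_axis (a point): point on the upright axis of the ratchet head, to the right (-y) of the tray, on the top face of the steel handle, 111 mm above the bench. Fixed to the lift: its x points away from the robot's side of the lift, y towards the tray.
- handle (a joint): swing of the ratchet handle about that axis, rad, anticlockwise from above positive, stops at -0.75 and 0.75; at 0 it points to the axis frame's -y. Turning by hand takes 0.2 N m when free-wheeling, about 0.6 N m when driving. 12 teeth: up to 0.52 rad of idle swing before the pawl bites.
- handle_knob (a point): centre of the grip part of the upright round black knob on the handle's end, 28 mm in diameter, 120 mm from the axis; 30 mm above the handle's arm, 23 mm below the knob's top
- selector (a joint): red direction lever on the ratchet head, rad, -0.42 to 0.42, anticlockwise from above positive. Near -0.4 (start, tip leans to the tray): LOWER, the handle drives the tray down clockwise, free-wheels anticlockwise. Near +0.4 (tip leans away from the tray): RAISE, it drives the tray up anticlockwise, free-wheels clockwise. Stays where left; about 1 N at the tip.
- selector_tip (a point): middle of the upright red tab at the selector's end, 18 (x) x 12 (y) x 34 mm, top 15 mm above this point; x points from the tab to the selector's upright pivot, 48 mm away. A red plate 16 mm wide joins them, its top 15 mm below this point. The selector rides on the handle: its pivot is 46 mm from the ratchet axis, at handle 0 towards that frame's -x.
- carriage (a joint): downward travel of the blue gauge carriage on its steel post behind the tray, m: 0 at the top (start 0 to 0.005), 0.085 at its bottom stop. Stays where it is left; about 2 N push it down, 6 N lift it.
- gauge_grip (a point): centre of the grip part of the upright round black knob on the gauge carriage, 26 mm in diameter, its top 17 mm above this point; 16 mm below it a flat blue arm 16 mm wide runs from the knob to +y; x points away from the robot. The gauge's post (18 x 22 mm, 315 mm high) stands 35 mm farther in x and 78 mm in y.
- foot (a joint): reading of the gauge: how far the sprung foot is pushed up in the carriage, m, 0 to 0.050; the light spring (about 1 N) keeps it down on the cassette. Its red pointer stands in the middle of the green band at 0.038; the band is 10 mm high (0.033 to 0.043). With the carriage at its bottom stop and a cassette in the middle lane it reads about 0.006 to 0.014 at the start height.
- foot_tip (a point): underside of the foot, a steel disc 18 mm in diameter, above the middle lane 72 mm beyond (x) its centre; with the gauge at the top it is some 65 to 80 mm above a cassette's top at the start height, so carry cassettes in below it
- reagent_bottle: amber bottle, 72 mm wide, 150 mm high (bystander; origin at the centre of its underside)
- beaker: glass beaker, 76 mm wide, 95 mm high (bystander; origin at the centre of its underside)
- powder_jar: white jar with yellow cap, 66 mm wide, 80 mm high (bystander; origin at the centre of its underside)
- wash_bottle: clear bottle with red cap, 60 mm wide, 140 mm high (bystander; origin at the centre of its underside)
- tube_rack: white test tube rack, 80 x 200 mm, 104 mm high (bystander; origin at the centre of its underside)
- calculator: black calculator, 130 x 70 x 16 mm (bystander; origin at the centre of its underside)
- sample_bottle: glass bottle with yellow cap, 54 mm wide, 110 mm high (bystander; origin at the centre of its underside)
Mind the look-alikes: they are no part of the job. Of the things that look like the part that bears cassette2_mid, take the one that is farthest from the robot's base at the start.

How it is judged:
By the outcome, as a careful person would: the job done as asked, in the order asked, and still so for the second after the job is handed in, with the robot touching nothing.
Of cassette1, cassette2, cassette3, cassette4 only 2 to 3 are there at a start; the rules pass over those that are not, and their reading is None.
At some moment in a run one of cassette1, cassette2, cassette3, cassette4 may be knocked a few centimetres aside while the robot is not near it.
Once in a run the grip may slacken for a moment while it holds something.
It also fails if it takes over 210 s, if anything falls off the work surface, if the arm or the gripper's body presses on something with over 40 N, if the wrist force passes 120 N, or if a joint passes its speed limit or range.

## Working session

There is one attempt and no reset: what is moved stays moved. The work goes in short steps, Python scripts to look and compute and a tool call to move; the robot and the scene stay as the last step left them, time stands still between calls to the robot, and variables do not carry over. Pictures are saved under pics/ and viewed, and the job is handed in when it is done.

Besides the shell and the picture viewer there is one more tool, called as a command line: name --argument value ..., lists and objects as JSON in quotes. apply_moves: Moves the arm, as the interface text tells. Shift numbers are shares of 0.02 m and turn numbers shares of 0.08 rad, none past 1 either way. Its arguments: {"type":"object","properties":{"steps":{"type":"array"},"grip":{"type":"number"},"newtons":{"type":"number"}},"required":["steps"]}

```bash
mkdir -p pics; ls
cat > h.py <<'E'
import numpy as np, cv2
from rig import telemetry, imaging, job
def snap(n,tag):
    s=imaging.snapshot(n); cv2.imwrite(f'pics/{tag}.png',s['pixels']); np.save(f'pics/{tag}_d.npy',s['depth'])
    np.savez(f'pics/{tag}.npz',**s); return s
def ray(s,u,v):
    x=(u-s['cx'])/s['fx'];y=(v-s['cy'])/s['fy']
    k=float(s['k1']);rd=np.hypot(x,y);r=rd
    for _ in range(30): r=rd/(1+k*r*r)
    f=r/rd if rd>0 else 1
    R=np.array(s['R']);t=np.array(s['t'])
    d=R.T@np.array([x*f,y*f,1.]);c=-R.T@t
    return c,d
def onz(s,u,v,z):
    c,d=ray(s,u,v);return c+d*(z-c[2])/d[2]
def dep(s,u,v):
    c,d=ray(s,u,v);return c+d*float(s['depth'][int(round(v)),int(round(u))])
def proj(s,X):
    p=np.array(s['R'])@np.array(X)+np.array(s['t']);x,y=p[:2]/p[2];g=1+float(s['k1'])*(x*x+y*y)
    return x*g*s['fx']+s['cx'],y*g*s['fy']+s['cy']
def load(tag): return dict(np.load(f'pics/{tag}.npz'))
E
python3 - <<'E'
from h import *
st=telemetry.get_state()
for k,v in st.items(): print(k,np.round(v,4))
for n in ['scene','top','wrist']:
    s=snap(n,n+'0'); print(n,s['fx'],s['cx'],s['cy'],s['k1'],-np.array(s['R']).T@s['t'])
E
```

```text
pics
clock 0.0
qpos [-1.4061  0.088   1.3723 -0.      1.6836 -0.1031]
qd [-0.0001  0.0002  0.0007 -0.0016 -0.0003  0.0005]
joint_torque [-3.00000e-04 -3.51863e+01 -3.13271e+01 -1.00000e-04  1.09000e-02
 -0.00000e+00]
position [ 0.1455 -0.5299  0.2491]
tcp_rot [-0.0011  0.991   0.1335 -0.    ]
contact_force [ 0.7244  0.672  -0.5397]
moment [-0.0015  0.0307 -0.0199]
width 0.0852
scene 440.1729070591285 253.3840507040475 191.39232883514535 -0.005718697519603517 [ 1.36620029 -0.34933457  1.08691974]
top 449.1665075790677 253.55597110782801 188.91917541806546 -0.14001684104558645 [ 0.33828722 -0.03032796  1.70793414]
wrist 280.4889169143867 254.13242487659184 196.3674610144629 -0.0286282618055052 [ 0.21847787 -0.51146093  0.37419238]
```

View pics/scene0.png

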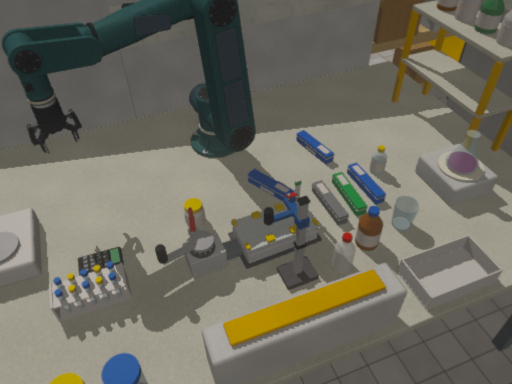

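View pics/top0.png

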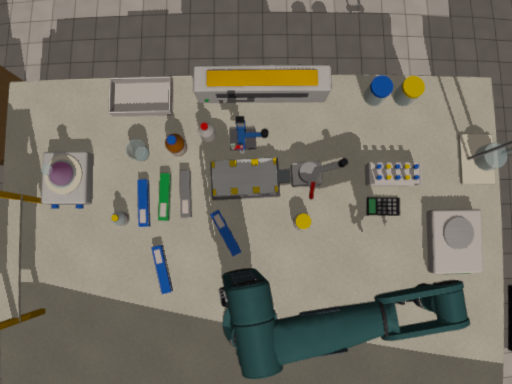

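View pics/wrist0.png

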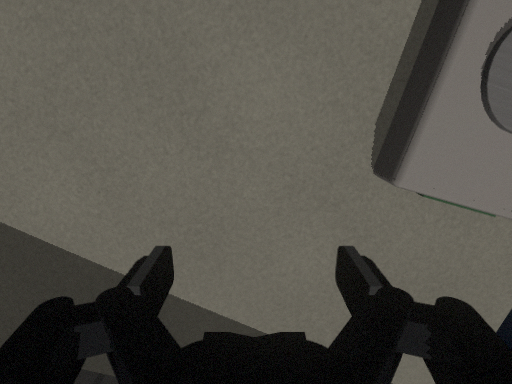

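Top view: base is near (250,320), with +x up and +y left. Blue candidates for cassette2 are at (143,202), (162,269) and (226,232). Green is at (165,196), grey at (185,193), and there is no orange. I'll measure these and check a crop.

Run:
```python
from h import *
s=load('top0'); im=s['pixels']
cv2.imwrite('pics/crop_a.png',cv2.resize(im[130:300,100:280],None,fx=4.2,fy=3.5,interpolation=cv2.INTER_CUBIC)[:600])
cv2.imwrite('pics/crop_b.png',cv2.resize(im[110:220,200:360],None,fx=5,fy=5,interpolation=cv2.INTER_CUBIC))
s2=load('scene0')
cv2.imwrite('pics/crop_c.png',cv2.resize(s2['pixels'][165:295,150:330],None,fx=4.4,fy=4.4,interpolation=cv2.INTER_CUBIC))
hsv=cv2.cvtColor(im,cv2.COLOR_BGR2HSV)
for nm,lo,hi in [('blue',(100,120,60),(125,255,255)),('green',(50,120,40),(80,255,255)),('red',(0,140,60),(6,255,255)),('yel',(20,120,100),(35,255,255))]:
    m=cv2.inRange(hsv,lo,hi); m=cv2.morphologyEx(m,cv2.MORPH_CLOSE,np.ones((5,5)))
    for c in cv2.findContours(m,0,2)[0]:
        if cv2.contourArea(c)>25:
            (u,v),wh,a=cv2.minAreaRect(c); p=onz(s,u,v,0.04); print(nm,round(u),round(v),np.round(wh),round(a),np.round(p,3),'r',round(np.hypot(p[0],p[1]),3),'dep',np.round(dep(s,u,v),3))
```

```text
blue 161 269 [48. 10.] 77 [0.207 0.326 0.04 ] r 0.386 dep [0.207 0.326 0.038]
blue 225 233 [47. 10.] 62 [0.341 0.087 0.04 ] r 0.352 dep [0.341 0.086 0.045]
blue 142 202 [47.  9.] 90 [0.455 0.399 0.04 ] r 0.605 dep [0.455 0.398 0.042]
blue 171 139 [8. 8.] 90 [0.696 0.294 0.04 ] r 0.756 dep [0.672 0.272 0.152]
blue 246 134 [21. 24.] 53 [0.714 0.009 0.04 ] r 0.714 dep [0.668 0.005 0.246]
blue 381 86 [21. 22.] 45 [ 0.903 -0.518  0.04 ] r 1.041 dep [ 0.87  -0.49   0.136]
green 372 206 [14.  6.] 90 [ 0.436 -0.463  0.04 ] r 0.636 dep [ 0.437 -0.468  0.019]
green 164 196 [ 9. 46.] 2 [0.479 0.318 0.04 ] r 0.575 dep [0.479 0.318 0.042]
red 311 190 [ 4. 16.] 11 [ 0.498 -0.235  0.04 ] r 0.551 dep [ 0.49  -0.225  0.122]
red 204 126 [7. 7.] 90 [0.747 0.17  0.04 ] r 0.766 dep [0.724 0.158 0.136]
yel 114 217 [6. 7.] 90 [0.401 0.506 0.04 ] r 0.645 dep [0.398 0.483 0.111]
yel 302 220 [15. 15.] 90 [ 0.384 -0.2    0.04 ] r 0.433 dep [ 0.383 -0.196  0.076]
yel 234 190 [5. 6.] 90 [0.498 0.054 0.04 ] r 0.501 dep [0.494 0.052 0.079]
yel 256 190 [5. 6.] 90 [ 0.501 -0.028  0.04 ] r 0.502 dep [ 0.497 -0.028  0.078]
yel 232 163 [6. 7.] 90 [0.602 0.059 0.04 ] r 0.605 dep [0.595 0.057 0.082]
yel 254 162 [6. 6.] 90 [ 0.605 -0.022  0.04 ] r 0.605 dep [ 0.599 -0.022  0.074]
yel 414 86 [21. 21.] 90 [ 0.901 -0.648  0.04 ] r 1.11 dep [ 0.87  -0.613  0.133]
yel 262 78 [ 16. 110.] 90 [ 0.933 -0.055  0.04 ] r 0.935 dep [ 0.884 -0.053  0.178]
```

View pics/crop_a.png

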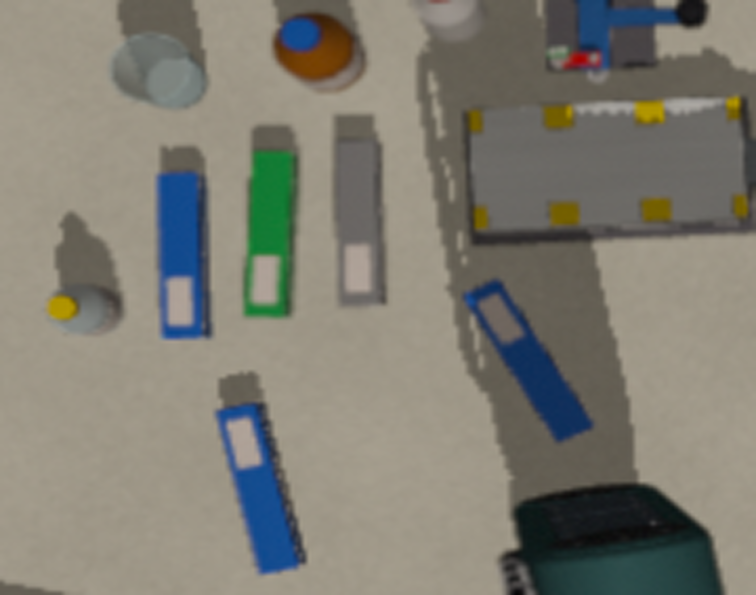

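View pics/crop_b.png

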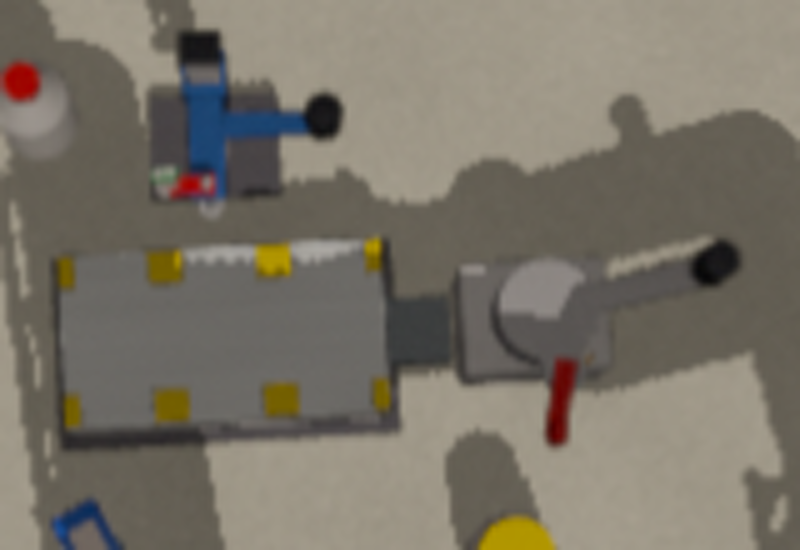

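View pics/crop_c.png

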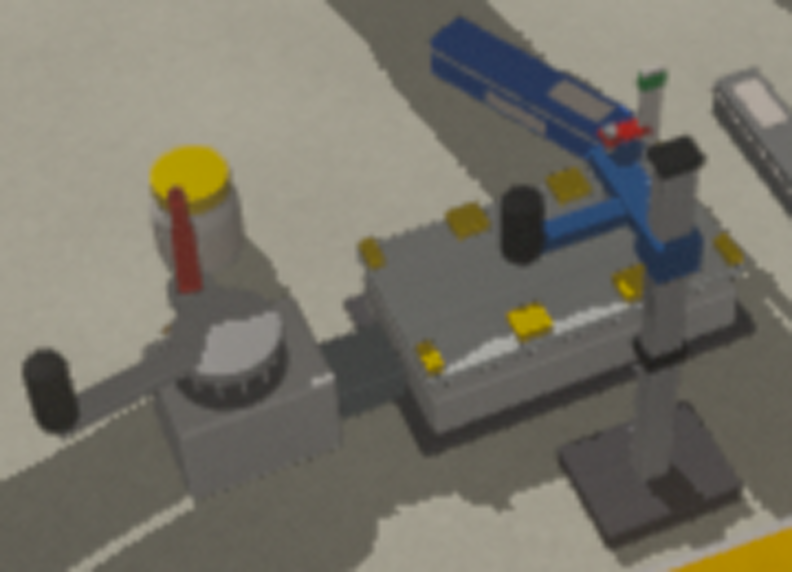

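```bash
cat >> h.py <<'E'
def cloud(s):
    H,W=s['depth'].shape;u,v=np.meshgrid(np.arange(W),np.arange(H))
    K=np.array([[s['fx'],0,s['cx']],[0,s['fy'],s['cy']],[0,0,1.]]);k=float(s['k1'])
    x=(u-s['cx'])/s['fx'];y=(v-s['cy'])/s['fy'];rd=np.hypot(x,y);r=rd.copy()
    for _ in range(30): r=rd/(1+k*r*r)
    f=np.where(rd>0,r/np.maximum(rd,1e-9),1);d=s['depth']
    P=np.stack([x*f*d,y*f*d,d],-1)
    return (P-np.array(s['t']))@np.array(s['R'])
def blobs(s,lo,hi,mina=40):
    P=cloud(s);m=((P[...,2]>lo)&(P[...,2]<hi)&(s['depth']>0)).astype(np.uint8)
    m=cv2.morphologyEx(m,cv2.MORPH_OPEN,np.ones((3,3)))
    n,l,stt,c=cv2.connectedComponentsWithStats(m)
    out=[]
    for i in range(1,n):
        if stt[i,4]>=mina:
            q=P[l==i]; (x,y),wh,a=cv2.minAreaRect((q[:,:2]*1000).astype(np.float32)); out.append((c[i],np.round([x,y]),np.round(wh),round(a,1),stt[i,4],round(float(np.median(q[:,2])),4)))
    return out
E
python3 - <<'E'
from h import *
s=load('top0')
for b in blobs(s,0.032,0.05): print('cas',b)
for b in blobs(s,0.062,0.09): print('tray',b)
P=cloud(s)
for n,(r0,r1,c0,c1) in {'hknob':(152,172,330,352),'sel':(176,206,300,322),'gknob':(124,142,256,274)}.items():
    q=P[r0:r1,c0:c1].reshape(-1,3); zt=np.percentile(q[:,2],99); print(n,'top',zt)
    for z in np.arange(.09,.30,.015):
        w=q[(q[:,2]>z)&(q[:,2]<z+.015)]
        if len(w)>3: print('  ',round(z,3),len(w),np.round(w.mean(0),4),np.round(np.ptp(w,0),3))
h=cv2.cvtColor(s['pixels'],cv2.COLOR_BGR2HSV);m=cv2.inRange(h,(18,120,70),(36,255,255))[140:210,200:290]
n,l,stt,c=cv2.connectedComponentsWithStats(m)
for i in range(1,n):
    if stt[i,4]>5: u,v=c[i]+[200,140]; print('blk',round(u,1),round(v,1),stt[i,4],np.round(onz(s,u,v,.08),4))
E
```

```text
cas (array([184.5260771 , 192.86394558]), array([492., 240.]), array([178.,  39.]), 1.7, np.int32(441), 0.0395)
cas (array([163.49526066, 197.52843602]), array([476., 319.]), array([ 39., 173.]), 88.9, np.int32(422), 0.0398)
cas (array([142.32949309, 202.3640553 ]), array([454., 401.]), array([175.,  40.]), 2.0, np.int32(434), 0.0396)
cas (array([224.93319415, 232.25887265]), array([342.,  88.]), array([181.,  40.]), 28.0, np.int32(479), 0.0396)
cas (array([160.77707006, 269.14861996]), array([206., 327.]), array([177.,  41.]), 12.7, np.int32(471), 0.0392)
tray (array([128.88372093, 147.90697674]), array([655., 445.]), array([10., 46.]), 78.0, np.int32(43), 0.0782)
tray (array([ 67.15594247, 179.90764572]), array([551., 697.]), array([184., 199.]), 89.8, np.int32(1321), 0.0792)
tray (array([244.21050249, 176.15617927]), array([549.,  15.]), array([131., 241.]), 2.9, np.int32(2209), 0.0707)
tray (array([297.05381166, 174.04484305]), array([ 558., -188.]), array([83., 56.]), 0.6, np.int32(223), 0.0746)
tray (array([381.6352459 , 170.85245902]), array([ 570., -499.]), array([ 60., 113.]
[... 1239 characters left out ...]
72 -0.2216  0.1462] [0.014 0.011 0.01 ]
   0.15 5 [ 0.4675 -0.2219  0.1518] [0.014 0.007 0.004]
gknob top 0.2798565549395835
   0.225 5 [ 0.6599 -0.0439  0.2363] [0.016 0.023 0.008]
   0.24 32 [ 0.6619 -0.0417  0.2452] [0.02  0.036 0.014]
   0.255 8 [ 0.6573 -0.0564  0.2651] [0.014 0.023 0.01 ]
   0.27 48 [ 0.6656 -0.0567  0.2751] [0.023 0.023 0.014]
blk 274.3 160.1 22 [ 0.6049 -0.0963  0.08  ]
blk 254.0 161.7 44 [ 0.5998 -0.0217  0.08  ]
blk 212.6 164.1 25 [0.592  0.1304 0.08  ]
blk 232.6 162.9 45 [0.596  0.0566 0.08  ]
blk 256.0 189.5 42 [ 0.4972 -0.0283  0.08  ]
blk 276.0 188.5 18 [ 0.5003 -0.1012  0.08  ]
blk 213.9 191.7 19 [0.4903 0.125  0.08  ]
blk 234.0 190.5 42 [0.4941 0.0518 0.08  ]
```

```bash
cat >> h.py <<'E'
from scipy.spatial.transform import Rotation as Ro
def cur():
    st=telemetry.get_state();w,x,y,z=st['tcp_rot'];M=Ro.from_quat([x,y,z,w]).as_matrix()
    return np.array(st['position']),np.arctan2(M[1,0],M[0,0]),M,st
def plan(tgt,th=None,v=1.0,nmax=8):
    """how far to go, in tool units; th None = keep heading"""
    p,t0,M,st=cur()
    th=t0 if th is None else th
    d=np.array(tgt,float)-p; dth=(th-t0+np.pi)%(2*np.pi)-np.pi
    if th-t0>3.0: dth=th-t0
    n=max(1,int(np.ceil(max(np.linalg.norm(d)/(.02*v),abs(dth)/(.08*v)))))
    # levelling: keep z down
    zt=M[:,2]; lev=M.T@np.cross(zt,[0,0,-1.])
    t=t0
    rows=[]
    for i in range(n):
        c,s=np.cos(t),np.sin(t);R=np.array([[c,s,0],[s,-c,0],[0,0,-1.]])
        a=R.T@(d/n)/.02; rows.append([round(float(q),2)+0. for q in a]+[round(float(lev[0]/n/.08),2)+0.,round(float(lev[1]/n/.08),2)+0.,round(float(-dth/n/.08),2)+0.])
        t+=dth/n
    print('clk',round(st['clock'],2),'at',np.round(p,4),'th',round(t0,3),'w',round(st['width'],4),'F',np.round(st['contact_force'],1),'n',n,'lev',np.round(lev,4))
    for i in range(0,n,nmax): print(str(rows[i:i+nmax]).replace(' ',''))
E
python3 -c "
from h import *
plan([.482,.24,.2],3.14+.03)"
```

```text
clk 0.15 at [ 0.1455 -0.53    0.2494] th 0.268 w 0.0855 F [-0.4 -0.1  0.4] n 43 lev [-0.0018 -0.0002  0.    ]
[[0.61,-0.76,0.06,0.0,0.0,-0.84],[0.66,-0.72,0.06,0.0,0.0,-0.84],[0.71,-0.67,0.06,0.0,0.0,-0.84],[0.75,-0.62,0.06,0.0,0.0,-0.84],[0.79,-0.57,0.06,0.0,0.0,-0.84],[0.83,-0.51,0.06,0.0,0.0,-0.84],[0.86,-0.46,0.06,0.0,0.0,-0.84],[0.89,-0.4,0.06,0.0,0.0,-0.84]]
[[0.92,-0.34,0.06,0.0,0.0,-0.84],[0.94,-0.27,0.06,0.0,0.0,-0.84],[0.95,-0.21,0.06,0.0,0.0,-0.84],[0.97,-0.14,0.06,0.0,0.0,-0.84],[0.97,-0.08,0.06,0.0,0.0,-0.84],[0.98,-0.01,0.06,0.0,0.0,-0.84],[0.98,0.05,0.06,0.0,0.0,-0.84],[0.97,0.12,0.06,0.0,0.0,-0.84]]
[[0.96,0.18,0.06,0.0,0.0,-0.84],[0.95,0.25,0.06,0.0,0.0,-0.84],[0.93,0.31,0.06,0.0,0.0,-0.84],[0.9,0.37,0.06,0.0,0.0,-0.84],[0.88,0.43,0.06,0.0,0.0,-0.84],[0.84,0.49,0.06,0.0,0.0,-0.84],[0.81,0.55,0.06,0.0,0.0,-0.84],[0.77,0.6,0.06,0.0,0.0,-0.84]]
[[0.73,0.65,0.06,0.0,0.0,-0.84],[0.68,0.7,0.06,0.0,0.0,-0.84],[0.63,0.74,0.06,0.0,0.0,-0.84],[0.58,0.78,0.06,0.0,0.0,-0.84],[0.53,0.82,0.06,0.0,0.0,-0.84],[0.47,0.86,0.06,0.0,0.0,-0.84],[0.41,0.89,0.06,0.0,0.0,-0.84],[0.35,0.91,0.06,0.0,0.0,-0.84]]
[[0.29,0.93,0.06,0.0,0.0,-0.84],[0.23,0.95,0.06,0.0,0.0,-0.84],[0.16,0.96,0.06,0.0,0.0,-0.84],[0.1,0.97,0.06,0.0,0.0,-0.84],[0.03,0.98,0.06,0.0,0.0,-0.84],[-0.03,0.98,0.06,0.0,0.0,-0.84],[-0.1,0.97,0.06,0.0,0.0,-0.84],[-0.17,0.96,0.06,0.0,0.0,-0.84]]
[[-0.23,0.95,0.06,0.0,0.0,-0.84],[-0.29,0.93,0.06,0.0,0.0,-0.84],[-0.36,0.91,0.06,0.0,0.0,-0.84]]
```

apply_moves --steps '[[[0.6, -0.76, 0, 0, 0, -0.84], [0.66, -0.72, 0, 0, 0, -0.84], [0.7, -0.67, 0, 0, 0, -0.84], [0.75, -0.62, 0, 0, 0, -0.84], [0.8, -0.57, 0, 0, 0, -0.84], [0.83, -0.5, 0, 0, 0, -0.84], [0.86, -0.46, 0, 0, 0, -0.84], [0.89, -0.4, 0, 0, 0, -0.84]]]' --grip -0.4 --newtons 40

```text
clock: 0.95
position: [0.2068, -0.3816, 0.2451]
tcp_rot: [-0.005, 0.916, 0.4, 0.001]
contact_force: [-0.7, -0.2, -0.7]
width: 0.0597
```

```bash
python3 -c "
from h import *
plan([.482,.24,.2],3.14+.03)"
```

```text
clk 0.95 at [ 0.2068 -0.3816  0.2451] th 0.823 w 0.0597 F [-0.7 -0.2 -0.7] n 35 lev [-0.0087 -0.0055  0.    ]
[[0.92,-0.32,0.06,0.0,0.0,-0.84],[0.94,-0.25,0.06,0.0,0.0,-0.84],[0.95,-0.19,0.06,0.0,0.0,-0.84],[0.96,-0.13,0.06,0.0,0.0,-0.84],[0.97,-0.06,0.06,0.0,0.0,-0.84],[0.97,0.0,0.06,0.0,0.0,-0.84],[0.97,0.07,0.06,0.0,0.0,-0.84],[0.96,0.13,0.06,0.0,0.0,-0.84]]
[[0.95,0.2,0.06,0.0,0.0,-0.84],[0.94,0.26,0.06,0.0,0.0,-0.84],[0.92,0.32,0.06,0.0,0.0,-0.84],[0.89,0.38,0.06,0.0,0.0,-0.84],[0.86,0.44,0.06,0.0,0.0,-0.84],[0.83,0.5,0.06,0.0,0.0,-0.84],[0.8,0.55,0.06,0.0,0.0,-0.84],[0.76,0.61,0.06,0.0,0.0,-0.84]]
[[0.72,0.66,0.06,0.0,0.0,-0.84],[0.67,0.7,0.06,0.0,0.0,-0.84],[0.62,0.75,0.06,0.0,0.0,-0.84],[0.57,0.79,0.06,0.0,0.0,-0.84],[0.52,0.82,0.06,0.0,0.0,-0.84],[0.46,0.86,0.06,0.0,0.0,-0.84],[0.4,0.88,0.06,0.0,0.0,-0.84],[0.34,0.91,0.06,0.0,0.0,-0.84]]
[[0.28,0.93,0.06,0.0,0.0,-0.84],[0.22,0.95,0.06,0.0,0.0,-0.84],[0.15,0.96,0.06,0.0,0.0,-0.84],[0.09,0.97,0.06,0.0,0.0,-0.84],[0.02,0.97,0.06,0.0,0.0,-0.84],[-0.04,0.97,0.06,0.0,0.0,-0.84],[-0.11,0.97,0.06,0.0,0.0,-0.84],[-0.17,0.96,0.06,0.0,0.0,-0.84]]
[[-0.23,0.94,0.06,0.0,0.0,-0.84],[-0.3,0.92,0.06,0.0,0.0,-0.84],[-0.36,0.9,0.06,0.0,0.0,-0.84]]
```

apply_moves --steps '[[[0.92, -0.32, 0.05, 0, 0, -0.84], [0.94, -0.25, 0.05, 0, 0, -0.84], [0.95, -0.2, 0.05, 0, 0, -0.84], [0.96, -0.13, 0.05, 0, 0, -0.84], [0.97, -0.06, 0.05, 0, 0, -0.84], [0.97, 0, 0.05, 0, 0, -0.84], [0.97, 0.07, 0.05, 0, 0, -0.84], [0.96, 0.13, 0.05, 0, 0, -0.84]]]'

```text
clock: 1.75
position: [0.2688, -0.2309, 0.2357]
tcp_rot: [-0.007, 0.77, 0.638, 0.003]
contact_force: [-0.3, 0.3, 0.2]
width: 0.0596
```

apply_moves --steps '[[[0.95, 0.2, 0.05, 0, 0, -0.84], [0.94, 0.26, 0.05, 0, 0, -0.84], [0.92, 0.32, 0.05, 0, 0, -0.84], [0.89, 0.38, 0.05, 0, 0, -0.84], [0.86, 0.44, 0.05, 0, 0, -0.84], [0.83, 0.5, 0.05, 0, 0, -0.84], [0.8, 0.55, 0.05, 0, 0, -0.84], [0.76, 0.6, 0.05, 0, 0, -0.84]]]'

```text
clock: 2.55
position: [0.3267, -0.0794, 0.227]
tcp_rot: [-0.007, 0.564, 0.825, 0.005]
contact_force: [-0.0, -0.2, 0.3]
width: 0.06
```

```bash
python3 -c "
from h import *
plan([.482,.24,.2],3.14+.03)"
```

```text
clk 2.55 at [ 0.3267 -0.0794  0.227 ] th 1.942 w 0.06 F [-0.  -0.2  0.3] n 18 lev [-0.0002 -0.0167  0.    ]
[[0.67,0.72,0.07,0.0,-0.01,-0.85],[0.62,0.77,0.07,0.0,-0.01,-0.85],[0.57,0.81,0.07,0.0,-0.01,-0.85],[0.51,0.85,0.07,0.0,-0.01,-0.85],[0.45,0.88,0.07,0.0,-0.01,-0.85],[0.39,0.91,0.07,0.0,-0.01,-0.85],[0.33,0.93,0.07,0.0,-0.01,-0.85],[0.26,0.95,0.07,0.0,-0.01,-0.85]]
[[0.2,0.97,0.07,0.0,-0.01,-0.85],[0.13,0.98,0.07,0.0,-0.01,-0.85],[0.06,0.98,0.07,0.0,-0.01,-0.85],[0.0,0.99,0.07,0.0,-0.01,-0.85],[-0.07,0.98,0.07,0.0,-0.01,-0.85],[-0.14,0.98,0.07,0.0,-0.01,-0.85],[-0.2,0.97,0.07,0.0,-0.01,-0.85],[-0.27,0.95,0.07,0.0,-0.01,-0.85]]
[[-0.33,0.93,0.07,0.0,-0.01,-0.85],[-0.4,0.9,0.07,0.0,-0.01,-0.85]]
```

apply_moves --steps '[[[0.67, 0.72, 0.07, 0, -0.01, -0.85], [0.62, 0.77, 0.07, 0, -0.01, -0.85], [0.57, 0.8, 0.07, 0, -0.01, -0.85], [0.5, 0.85, 0.07, 0, -0.01, -0.85], [0.45, 0.88, 0.07, 0, -0.01, -0.85], [0.4, 0.9, 0.07, 0, -0.01, -0.85], [0.33, 0.93, 0.07, 0, -0.01, -0.85], [0.26, 0.95, 0.07, 0, -0.01, -0.85]]]'

```text
clock: 3.35
position: [0.3942, 0.0703, 0.2147]
tcp_rot: [-0.004, 0.31, 0.951, 0.004]
contact_force: [0.3, 0.4, 0.2]
width: 0.0598
```

apply_moves --steps '[[[0.2, 0.97, 0.07, 0, -0.01, -0.85], [0.13, 0.98, 0.07, 0, -0.01, -0.85], [0.06, 0.98, 0.07, 0, -0.01, -0.85], [0, 0.98, 0.07, 0, -0.01, -0.85], [-0.07, 0.98, 0.07, 0, -0.01, -0.85], [-0.14, 0.98, 0.07, 0, -0.01, -0.85], [-0.2, 0.97, 0.07, 0, -0.01, -0.85], [-0.27, 0.95, 0.07, 0, -0.01, -0.85]]]'

```text
clock: 4.15
position: [0.4586, 0.2209, 0.2007]
tcp_rot: [-0.002, 0.031, 1.0, 0.003]
contact_force: [-0.4, -0.5, -0.0]
width: 0.06
```

```bash
python3 -c "
from h import *
plan([.482,.24,.2],3.14+.03)
s=snap('wrist','w1')
s=snap('top','t1')
for b in blobs(s,0.032,0.05): print('cas',b)
"
```

```text
clk 4.15 at [0.4586 0.2209 0.2007] th 3.079 w 0.06 F [-0.4 -0.5 -0. ] n 2 lev [ 0.0057 -0.0045  0.    ]
[[-0.55,0.51,0.02,0.04,-0.03,-0.57],[-0.58,0.49,0.02,0.04,-0.03,-0.57]]
cas (array([186.50847458, 174.61016949]), array([556., 234.]), array([53., 21.]), 7.3, np.int32(59), 0.0388)
cas (array([142.04580153, 212.31679389]), array([427., 399.]), array([123.,  40.]), 3.4, np.int32(262), 0.0394)
cas (array([164.42622951, 211.13114754]), array([421., 316.]), array([57., 32.]), 1.8, np.int32(122), 0.0395)
cas (array([182.94642857, 211.21428571]), array([422., 245.]), array([38., 23.]), 1.1, np.int32(56), 0.0407)
cas (array([225.64545455, 232.74545455]), array([343.,  87.]), array([179.,  39.]), 28.4, np.int32(440), 0.0394)
cas (array([160.79761905, 270.19047619]), array([206., 327.]), array([177.,  41.]), 13.6, np.int32(420), 0.0392)
```

View pics/w1.png

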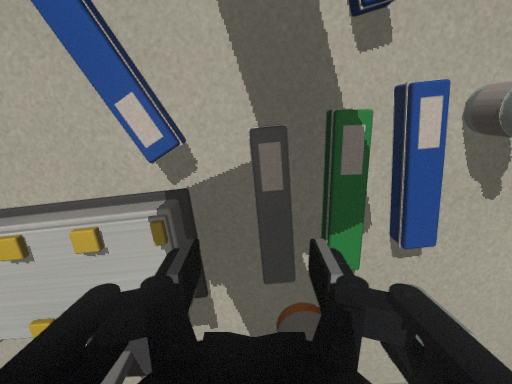

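```bash
cat >> h.py <<'E'
def box4(s,pts,z):
    """pts: near-left, near-right, far-right, far-left pixel corners -> centre, heading"""
    q=np.array([onz(s,u,v,z) for u,v in pts])[:,:2]
    c=q.mean(0);a=(q[0]+q[1])/2;b=(q[2]+q[3])/2;d=b-a
    print('centre',np.round(c,4),'heading',round(float(np.arctan2(d[1],d[0])),3),'len',round(float(np.linalg.norm(d)),4),'wid',round(float(np.linalg.norm(q[0]-q[1])),4));return c
E
python3 -c "
from h import *
s=load('w1')
print('grey');box4(s,[(251,127),(286,127),(294,282),(263,283)],.04)
print('green');box4(s,[(331,110),(372,110),(360,269),(325,262)],.04)
print('blue');box4(s,[(406,82),(449,81),(437,246),(401,248)],.04)
print('blocks',[np.round(onz(s,u,v,.08)[:2],4) for u,v in [(87,240),(158,233)]])
plan([.472,.24,.06],3.14+.04)
"
```

```text
grey
centre [0.4897 0.2403] heading 0.018 len 0.1789 wid 0.0348
green
centre [0.4753 0.319 ] heading -0.022 len 0.1728 wid 0.0406
blue
centre [0.4552 0.3994] heading 0.059 len 0.1779 wid 0.0424
blocks [array([0.4926, 0.0559]), array([0.4896, 0.1264])]
clk 4.25 at [0.4586 0.2216 0.2002] th 3.078 w 0.0597 F [-0.4 -0.9 -0.1] n 8 lev [ 0.006  -0.0054  0.    ]
[[-0.08,0.12,0.88,0.01,-0.01,-0.16],[-0.08,0.12,0.88,0.01,-0.01,-0.16],[-0.08,0.12,0.88,0.01,-0.01,-0.16],[-0.08,0.12,0.88,0.01,-0.01,-0.16],[-0.08,0.12,0.88,0.01,-0.01,-0.16],[-0.08,0.12,0.88,0.01,-0.01,-0.16],[-0.08,0.11,0.88,0.01,-0.01,-0.16],[-0.09,0.11,0.88,0.01,-0.01,-0.16]]
```

apply_moves --steps '[[[-0.35, 0.3, 0.5, 0.03, -0.02, -0.4], [-0.3, 0.3, 0.9, 0.03, -0.02, -0.4], [-0.3, 0.3, 1, 0, 0, -0.25], [0, 0, 1, 0, 0, 0], [0, 0, 1, 0, 0, 0], [0, 0, 1, 0, 0, 0], [0, 0, 1, 0, 0, 0], [0, 0, 0.4, 0, 0, 0]]]'

```text
clock: 5.05
position: [0.4794, 0.2357, 0.056]
tcp_rot: [-0.0, -0.011, 1.0, -0.001]
contact_force: [0.4, -0.5, 0.8]
width: 0.0592
```

```bash
python3 -c "
from h import *
plan([.478,.2402,.027],3.14+.02)
"
```

```text
clk 5.05 at [0.4794 0.2357 0.056 ] th -3.12 w 0.0592 F [ 0.4 -0.5  0.8] n 79 lev [-0.0016 -0.0009  0.    ]
[[0.0,0.0,0.02,0.0,0.0,-0.99],[0.0,0.0,0.02,0.0,0.0,-0.99],[0.0,0.0,0.02,0.0,0.0,-0.99],[0.0,0.0,0.02,0.0,0.0,-0.99],[0.0,0.0,0.02,0.0,0.0,-0.99],[0.0,0.0,0.02,0.0,0.0,-0.99],[0.0,0.0,0.02,0.0,0.0,-0.99],[0.0,0.0,0.02,0.0,0.0,-0.99]]
[[0.0,0.0,0.02,0.0,0.0,-0.99],[0.0,0.0,0.02,0.0,0.0,-0.99],[0.0,0.0,0.02,0.0,0.0,-0.99],[0.0,0.0,0.02,0.0,0.0,-0.99],[0.0,0.0,0.02,0.0,0.0,-0.99],[0.0,0.0,0.02,0.0,0.0,-0.99],[0.0,0.0,0.02,0.0,0.0,-0.99],[0.0,0.0,0.02,0.0,0.0,-0.99]]
[[0.0,0.0,0.02,0.0,0.0,-0.99],[0.0,0.0,0.02,0.0,0.0,-0.99],[0.0,0.0,0.02,0.0,0.0,-0.99],[0.0,0.0,0.02,0.0,0.0,-0.99],[0.0,0.0,0.02,0.0,0.0,-0.99],[0.0,0.0,0.02,0.0,0.0,-0.99],[0.0,0.0,0.02,0.0,0.0,-0.99],[0.0,0.0,0.02,0.0,0.0,-0.99]]
[[0.0,0.0,0.02,0.0,0.0,-0.99],[0.0,0.0,0.02,0.0,0.0,-0.99],[0.0,0.0,0.02,0.0,0.0,-0.99],[0.0,0.0,0.02,0.0,0.0,-0.99],[0.0,0.0,0.02,0.0,0.0,-0.99],[0.0,0.0,0.02,0.0,0.0,-0.99],[0.0,0.0,0.02,0.0,0.0,-0.99],[0.0,0.0,0.02,0.0,0.0,-0.99]]
[[0.0,0.0,0.02,0.0,0.0,-0.99],[0.0,0.0,0.02,0.0,0.0,-0.99
[... 617 characters left out ...]
.0,0.0,0.02,0.0,0.0,-0.99]]
[[0.0,0.0,0.02,0.0,0.0,-0.99],[0.0,0.0,0.02,0.0,0.0,-0.99],[0.0,0.0,0.02,0.0,0.0,-0.99],[0.0,0.0,0.02,0.0,0.0,-0.99],[0.0,0.0,0.02,0.0,0.0,-0.99],[0.0,0.0,0.02,0.0,0.0,-0.99],[0.0,0.0,0.02,0.0,0.0,-0.99],[0.0,0.0,0.02,0.0,0.0,-0.99]]
[[0.0,0.0,0.02,0.0,0.0,-0.99],[0.0,0.0,0.02,0.0,0.0,-0.99],[0.0,0.0,0.02,0.0,0.0,-0.99],[0.0,0.0,0.02,0.0,0.0,-0.99],[0.0,0.0,0.02,0.0,0.0,-0.99],[0.0,0.0,0.02,0.0,0.0,-0.99],[0.0,0.0,0.02,0.0,0.0,-0.99],[0.0,0.0,0.02,0.0,0.0,-0.99]]
[[0.0,0.0,0.02,0.0,0.0,-0.99],[0.0,0.0,0.02,0.0,0.0,-0.99],[0.0,0.0,0.02,0.0,0.0,-0.99],[0.0,0.0,0.02,0.0,0.0,-0.99],[0.0,0.0,0.02,0.0,0.0,-0.99],[0.0,0.0,0.02,0.0,0.0,-0.99],[0.0,0.0,0.02,0.0,0.0,-0.99]]
```

Run:
```python
t=open('h.py').read()
t=t.replace("    if th-t0>3.0: dth=th-t0\n","")
t=t.replace("    for i in range(0,n,nmax): print","    if abs(dth)<.02: print(n,'x',rows[0]); return\n    for i in range(0,n,nmax): print")
open('h.py','w').write(t)
```

apply_moves --steps '[[[0.07, 0.23, 0.5, 0, 0, 0], [0, 0, 0.5, 0, 0, 0], [0, 0, 0.4, 0, 0, 0], [0, 0, 0.1, 0, 0, 0]]]'

```text
clock: 5.45
position: [0.4778, 0.2397, 0.0235]
tcp_rot: [-0.001, -0.011, 1.0, -0.001]
contact_force: [0.0, -0.6, 0.5]
width: 0.0594
```

```bash
python3 -c "
from h import *
plan([.478,.2402,.027],3.14+.02)
"
```

```text
clk 5.45 at [0.4778 0.2397 0.0235] th -3.12 w 0.0594 F [ 0.  -0.6  0.5] n 1 lev [-0.0021 -0.0012  0.    ]
1 x [-0.01, 0.03, -0.18, -0.03, -0.01, 0.04]
```

apply_moves --steps '[[[0, 0.02, -0.2, -0.02, 0, 0], [0, 0, 0, 0, 0, 0], [0, 0, 0, 0, 0, 0], [0, 0, 0, 0, 0, 0], [0, 0, 0, 0, 0, 0], [0, 0, 0, 0, 0, 0]]]' --grip 1 --newtons 50

```text
clock: 6.05
position: [0.4789, 0.2406, 0.0295]
tcp_rot: [0.001, -0.011, 1.0, 0.0]
contact_force: [-0.2, 0.2, -1.1]
width: 0.0371
```

apply_moves --steps '[[[0, 0, -0.3, 0, 0, 0], [0, 0, -0.8, 0, 0, 0], [0, 0, -1, 0, 0, 0], [0, 0, -1, 0, 0, 0], [0, 0, -1, 0, 0, 0], [0, 0, -1, 0, 0, 0], [0, 0, -1, 0, 0, 0]]]'

```text
clock: 6.75
position: [0.4756, 0.2392, 0.1526]
tcp_rot: [-0.004, -0.011, 1.0, -0.002]
contact_force: [1.5, -0.3, -2.1]
width: 0.0372
```

```bash
python3 -c "
from h import *
s=snap('wrist','w2')
plan([.539,-.065,.155],3.14+.05)
"
```

```text
clk 6.8 at [0.4776 0.2401 0.1572] th -3.12 w 0.0375 F [0.9 0.5 1.4] n 16 lev [-0.0004 -0.0013  0.    ]
[[-0.17,-0.96,0.01,0.0,0.0,-0.02],[-0.17,-0.96,0.01,0.0,0.0,-0.02],[-0.17,-0.96,0.01,0.0,0.0,-0.02],[-0.17,-0.96,0.01,0.0,0.0,-0.02],[-0.16,-0.96,0.01,0.0,0.0,-0.02],[-0.16,-0.96,0.01,0.0,0.0,-0.02],[-0.16,-0.96,0.01,0.0,0.0,-0.02],[-0.16,-0.96,0.01,0.0,0.0,-0.02]]
[[-0.16,-0.96,0.01,0.0,0.0,-0.02],[-0.16,-0.96,0.01,0.0,0.0,-0.02],[-0.16,-0.96,0.01,0.0,0.0,-0.02],[-0.15,-0.96,0.01,0.0,0.0,-0.02],[-0.15,-0.96,0.01,0.0,0.0,-0.02],[-0.15,-0.96,0.01,0.0,0.0,-0.02],[-0.15,-0.96,0.01,0.0,0.0,-0.02],[-0.15,-0.96,0.01,0.0,0.0,-0.02]]
```

View pics/w2.png

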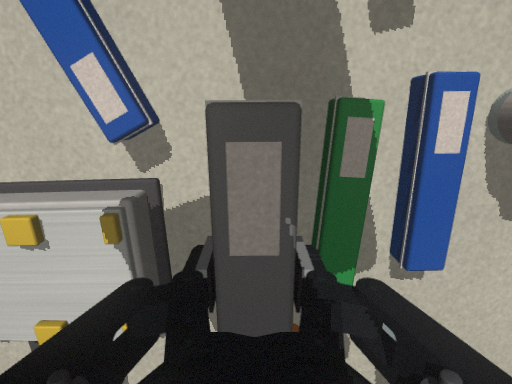

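apply_moves --steps '[[[-0.17, -0.95, 0.3, 0, 0, -0.02], [-0.17, -0.95, 0.3, 0, 0, -0.02], [-0.17, -0.95, 0.3, 0, 0, -0.02], [-0.17, -0.95, 0.2, 0, 0, -0.02], [-0.17, -0.95, 0.1, 0, 0, -0.02], [-0.17, -0.95, 0, 0, 0, -0.02], [-0.17, -0.95, 0, 0, 0, -0.02], [-0.17, -0.95, 0, 0, 0, -0.02]]]'

```text
clock: 7.6
position: [0.51, 0.0865, 0.1329]
tcp_rot: [0.002, -0.02, 1.0, 0.001]
contact_force: [-0.1, 0.9, -1.0]
width: 0.0373
```

apply_moves --steps '[[[-0.17, -0.95, 0, 0, 0, -0.02], [-0.17, -0.95, 0, 0, 0, -0.02], [-0.17, -0.95, 0, 0, 0, -0.02], [-0.17, -0.95, 0, 0, 0, -0.02], [-0.17, -0.95, 0, 0, 0, -0.02], [-0.17, -0.95, 0, 0, 0, -0.02], [-0.17, -0.8, 0, 0, 0, -0.02]]]'

```text
clock: 8.3
position: [0.5387, -0.0482, 0.1294]
tcp_rot: [-0.0, -0.026, 1.0, 0.001]
contact_force: [-0.4, -0.4, -1.9]
width: 0.0374
```

```bash
python3 -c "
from h import *
s=snap('wrist','w3')
plan([.539,-.065,.1],3.14+.05)
"
```

```text
clk 8.35 at [ 0.5393 -0.0507  0.1294] th -3.092 w 0.0372 F [ 0.5 -2.  -1.6] n 2 lev [-0.      0.0006  0.    ]
2 x [0.03, -0.36, 0.73, 0.0, 0.0, 0.01]
```

View pics/w3.png

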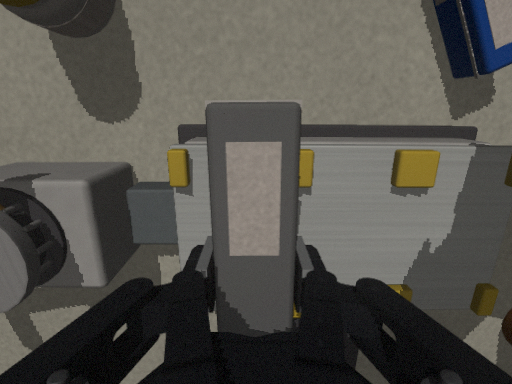

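```bash
python3 -c "
from h import *
s=load('w3')
for u,v in [(178,167),(416,168)]: print(np.round(onz(s,u,v,.08),4))
box4(s,[(207,102),(300,102),(293,331),(216,331)],.138)
"
```

```text
[ 0.5005 -0.0993  0.08  ]
[0.4934 0.0519 0.08  ]
centre [ 0.5163 -0.0506] heading 0.055 len 0.1115 wid 0.0367
```

apply_moves --steps '[[[0.03, -0.4, 0.3, 0, 0, 0], [0, -0.37, 0.4, 0, 0, 0], [0, 0, 0.4, 0, 0, 0], [0, 0, 0, 0, 0, 0]]]'

```text
clock: 8.75
position: [0.5383, -0.0668, 0.1039]
tcp_rot: [-0.001, -0.024, 1.0, 0.001]
contact_force: [-0.1, 0.2, -2.0]
width: 0.0377
```

```bash
python3 -c "
from h import *
plan([.539,-.066,.1],3.14+.05)
"
```

```text
clk 8.75 at [ 0.5383 -0.0668  0.1039] th -3.093 w 0.0377 F [-0.1  0.2 -2. ] n 1 lev [ 0.0015 -0.002   0.    ]
1 x [-0.04, 0.04, 0.2, 0.02, -0.02, 0.0]
```

Lower gently, then release with a small opening.

apply_moves --steps '[[[-0.03, 0.04, 0.1, 0.01, -0.01, 0], [0, 0, 0.08, 0, 0, 0], [0, 0, 0.03, 0, 0, 0]]]'

```text
clock: 9.05
position: [0.5385, -0.0644, 0.0988]
tcp_rot: [-0.001, -0.025, 1.0, 0.001]
contact_force: [-0.3, -0.3, -1.7]
width: 0.037
```

apply_moves --steps '[[[0, 0, 0, 0, 0, 0], [0, 0, 0, 0, 0, 0], [0, 0, 0, 0, 0, 0], [0, 0, 0, 0, 0, 0]]]' --grip -0.3

```text
clock: 9.45
position: [0.5401, -0.064, 0.1012]
tcp_rot: [0.001, -0.026, 1.0, 0.0]
contact_force: [0.2, -0.2, -0.1]
width: 0.0556
```

```bash
python3 -c "
from h import *
plan([.539,-.066,.2],3.14+.02)
"
```

```text
clk 9.45 at [ 0.5401 -0.064   0.1012] th -3.09 w 0.0556 F [ 0.2 -0.2 -0.1] n 5 lev [0.0004 0.0027 0.    ]
[[0.01,-0.02,-0.99,0.0,0.01,0.08],[0.01,-0.02,-0.99,0.0,0.01,0.08],[0.01,-0.02,-0.99,0.0,0.01,0.08],[0.01,-0.02,-0.99,0.0,0.01,0.08],[0.01,-0.02,-0.99,0.0,0.01,0.08]]
```

apply_moves --steps '[[[0, 0, -0.8, 0, 0, 0], [0, 0, -1, 0, 0, 0.1], [0, 0, -1, 0, 0, 0.1], [0.3, 0.5, -0.7, 0, 0, 0.1], [0.2, 0.95, -0.3, 0, 0, 0.1], [0.2, 0.98, 0, 0, 0, 0.1], [0.2, 0.98, 0, 0, 0, 0.1], [0.2, 0.98, 0, 0, 0, 0.1]]]'

```text
clock: 10.25
position: [0.515, 0.0258, 0.1824]
tcp_rot: [0.003, 0.006, 1.0, 0.001]
contact_force: [-0.4, 0.5, 0.5]
width: 0.0558
```

apply_moves --steps '[[[0.2, 0.98, 0, 0, 0, 0], [0.2, 0.98, 0, 0, 0, 0], [0.2, 0.98, 0, 0, 0, 0], [0.2, 0.98, 0, 0, 0, 0], [0.2, 0.98, 0, 0, 0, 0], [0.2, 0.98, 0, 0, 0, 0], [0.2, 0.98, 0, 0, 0, 0], [0.2, 0.98, 0, 0, 0, 0]]]'

```text
clock: 11.05
position: [0.4777, 0.1937, 0.1847]
tcp_rot: [0.003, 0.006, 1.0, 0.002]
contact_force: [0.1, 0.5, 0.2]
width: 0.0557
```

```bash
python3 -c "
from h import *
s=snap('wrist','w4')
plan([.463,.3185,.16],3.14-.02)
s=snap('top','t4')
for b in blobs(s,0.032,0.05)+blobs(s,.1,.12): print('cas',b)
"
```

```text
clk 11.1 at [0.4769 0.1966 0.1848] th 3.133 w 0.0556 F [-0.4  0.6  0. ] n 7 lev [0.0075 0.0043 0.    ]
7 x [0.11, 0.87, 0.18, 0.01, 0.01, 0.02]
cas (array([142.29009434, 202.04009434]), array([454., 400.]), array([176.,  41.]), 1.5, np.int32(424), 0.0396)
cas (array([225.328125, 232.28125 ]), array([344.,  87.]), array([179.,  39.]), 28.3, np.int32(448), 0.0399)
cas (array([161.02237136, 270.94630872]), array([204., 326.]), array([174.,  41.]), 12.8, np.int32(447), 0.0391)
cas (array([178.225, 142.25 ]), array([671., 253.]), array([13., 39.]), 85.1, np.int32(40), 0.1079)
cas (array([490.44827586, 145.56896552]), array([ 656., -915.]), array([19., 57.]), 22.3, np.int32(58), 0.1096)
cas (array([266.10810811, 173.6003861 ]), array([553., -65.]), array([179.,  39.]), 2.6, np.int32(518), 0.1098)
cas (array([495.31347962, 158.36363636]), array([ 603., -932.]), array([ 65., 101.]), 18.9, np.int32(319), 0.1094)
cas (array([314.39120879, 170.36483516]), array([ 574., -252.]), array([ 83., 141.]), 31.8, np.int32(455), 0.1107)
cas (array([ 71.54166667, 168.75      ]), array([576., 651.]), array([48., 13.]), 13.6, np.int32(48), 0.1093)
cas (array([ 68.975, 181.25 ]), array([529., 659.]), array([15., 39.]), 52.1, np.int32(40), 0.1117)
```

View pics/w4.png

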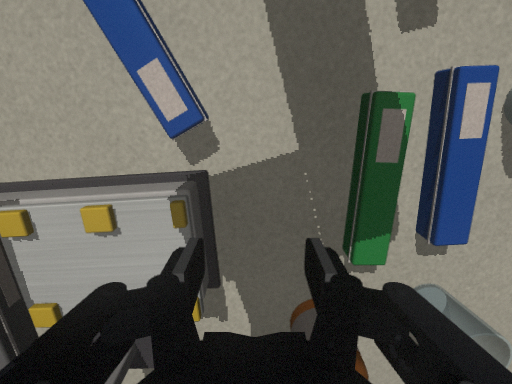

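View pics/t4.png

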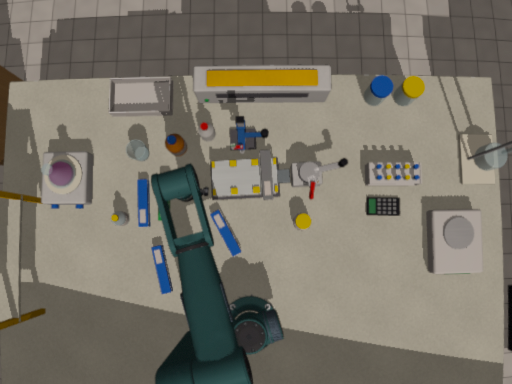

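```bash
python3 -c "
from h import *
s=load('w4')
im=s['pixels'][70:290,330:510]
cv2.imwrite('pics/c4.png',cv2.resize(im,None,fx=2.7,fy=2.7,interpolation=cv2.INTER_CUBIC))
box4(s,[(371,92),(414,93),(387,264),(352,262)],.04)
h=cv2.cvtColor(s['pixels'],cv2.COLOR_BGR2HSV);m=cv2.inRange(h,(50,100,30),(80,255,255))
P=cloud(s);q=P[(m>0)&(P[...,2]>.034)]
(x,y),wh,a=cv2.minAreaRect((q[:,:2]*1000).astype(np.float32));print(x,y,wh,a)
"
```

```text
centre [0.4772 0.3198] heading -0.009 len 0.1761 wid 0.04
477.0291748046875 266.22430419921875 (148.3368377685547, 177.96974182128906) 89.38629913330078
```

View pics/c4.png

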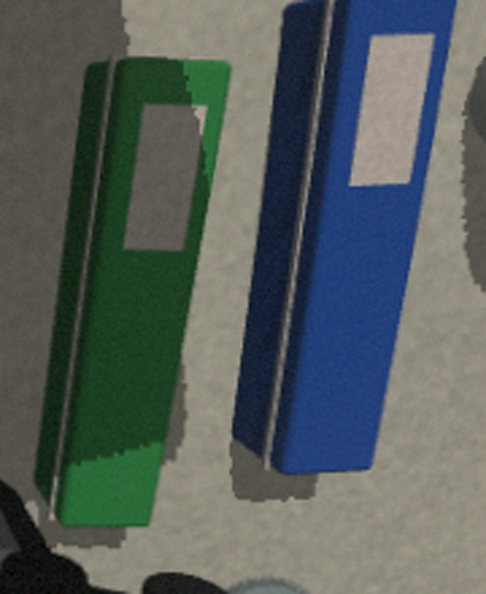

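apply_moves --steps '[[[0.1, 1, 0.1, 0.02, 0, 0.02], [0.1, 1, 0.2, 0.02, 0, 0.02], [0.1, 1, 0.4, 0.02, 0, 0.02], [0.1, 1, 0.6, 0.02, 0, 0.02], [0.1, 1, 0.9, 0, 0, 0.02], [0.05, 0.9, 1, 0, 0, 0], [0, 0.3, 1, 0, 0, 0], [0, 0, 1, 0, 0, 0]]]'

```text
clock: 11.95
position: [0.4697, 0.3218, 0.0836]
tcp_rot: [0.008, 0.009, 1.0, 0.0]
contact_force: [0.5, -0.0, 0.5]
width: 0.0555
```

```bash
python3 -c "
from h import *
plan([.465,.3195,.028],3.14-.015)
"
```

```text
clk 11.95 at [0.4697 0.3218 0.0836] th 3.123 w 0.0555 F [ 0.5 -0.   0.5] n 3 lev [0.0003 0.016  0.    ]
3 x [0.08, -0.04, 0.93, 0.0, 0.07, -0.01]
```

apply_moves --steps '[[[0.08, -0.1, 0.7, 0, 0.08, 0], [0.08, 0, 0.8, 0, 0.08, 0], [0, 0, 0.7, 0, 0, 0], [0, 0, 0.3, 0, 0, 0], [0, 0, 0, 0, 0, 0]]]'

```text
clock: 12.45
position: [0.4648, 0.3171, 0.0277]
tcp_rot: [-0.001, 0.01, 1.0, -0.002]
contact_force: [-0.0, -0.3, -0.2]
width: 0.0556
```

```bash
python3 -c "
from h import *
plan([.465,.3195,.028],3.14-.015)
"
```

```text
clk 12.45 at [0.4648 0.3171 0.0277] th 3.121 w 0.0556 F [-0.  -0.3 -0.2] n 1 lev [-0.0034 -0.0027  0.    ]
1 x [-0.01, 0.12, -0.01, -0.04, -0.03, -0.05]
```

apply_moves --steps '[[[0, 0.12, 0, -0.04, -0.03, -0.03], [0, 0, 0, 0, 0, 0], [0, 0, 0, 0, 0, 0], [0, 0, 0, 0, 0, 0], [0, 0, 0, 0, 0, 0]]]' --grip 1

```text
clock: 12.95
position: [0.4659, 0.3202, 0.0294]
tcp_rot: [0.001, 0.009, 1.0, 0.001]
contact_force: [0.1, 0.3, -1.7]
width: 0.0376
```

apply_moves --steps '[[[0, 0, -0.3, 0, 0, 0], [0, 0, -0.8, 0, 0, 0], [0, 0, -1, 0, 0, 0], [0, 0, -1, 0, 0, 0], [0, -0.3, -1, 0, 0, 0], [-0.1, -0.8, -0.6, 0, 0, 0], [-0.2, -0.98, -0.2, 0, 0, -0.05], [-0.2, -0.98, 0, 0, 0, -0.05]]]'

```text
clock: 13.75
position: [0.4735, 0.2564, 0.132]
tcp_rot: [0.0, 0.003, 1.0, -0.0]
contact_force: [-0.6, -1.1, -1.3]
width: 0.0373
```

```bash
python3 -c "
from h import *
plan([.535,.014,.13],3.14+.05)
"
```

```text
clk 13.75 at [0.4735 0.2564 0.132 ] th 3.136 w 0.0373 F [-0.6 -1.1 -1.3] n 13 lev [-0.0009  0.0005  0.    ]
[[-0.24,-0.93,0.01,0.0,0.0,-0.05],[-0.24,-0.93,0.01,0.0,0.0,-0.05],[-0.23,-0.93,0.01,0.0,0.0,-0.05],[-0.23,-0.93,0.01,0.0,0.0,-0.05],[-0.23,-0.94,0.01,0.0,0.0,-0.05],[-0.22,-0.94,0.01,0.0,0.0,-0.05],[-0.22,-0.94,0.01,0.0,0.0,-0.05],[-0.21,-0.94,0.01,0.0,0.0,-0.05]]
[[-0.21,-0.94,0.01,0.0,0.0,-0.05],[-0.21,-0.94,0.01,0.0,0.0,-0.05],[-0.2,-0.94,0.01,0.0,0.0,-0.05],[-0.2,-0.94,0.01,0.0,0.0,-0.05],[-0.19,-0.94,0.01,0.0,0.0,-0.05]]
```

apply_moves --steps '[[[-0.24, -0.93, 0, 0, 0, -0.05], [-0.24, -0.93, 0, 0, 0, -0.05], [-0.23, -0.93, 0, 0, 0, -0.05], [-0.23, -0.93, 0, 0, 0, -0.05], [-0.23, -0.94, 0, 0, 0, -0.05], [-0.22, -0.94, 0, 0, 0, -0.05], [-0.22, -0.94, 0, 0, 0, -0.05], [-0.21, -0.94, 0, 0, 0, -0.05]]]'

```text
clock: 14.55
position: [0.5097, 0.0925, 0.1331]
tcp_rot: [-0.001, -0.012, 1.0, -0.003]
contact_force: [-0.6, -0.1, -3.1]
width: 0.037
```

apply_moves --steps '[[[-0.21, -0.94, 0, 0, 0, -0.05], [-0.21, -0.94, 0, 0, 0, -0.05], [-0.2, -0.94, 0, 0, 0, -0.05], [-0.2, -0.9, 0, 0, 0, -0.05], [0, -0.3, 0, 0, 0, 0], [0, 0, 0, 0, 0, 0]]]'

```text
clock: 15.15
position: [0.526, 0.0017, 0.1331]
tcp_rot: [-0.003, -0.017, 1.0, -0.004]
contact_force: [0.3, 0.2, -1.8]
width: 0.0369
```

```bash
python3 -c "
from h import *
s=snap('wrist','w5')
plan([.535,.014,.1],3.14+.05)
"
```

```text
clk 15.2 at [0.526  0.0021 0.133 ] th -3.107 w 0.0372 F [-0.7  0.  -2.2] n 2 lev [-0.0089 -0.0055  0.    ]
2 x [-0.24, 0.29, 0.83, -0.06, -0.03, -0.09]
```

View pics/w5.png

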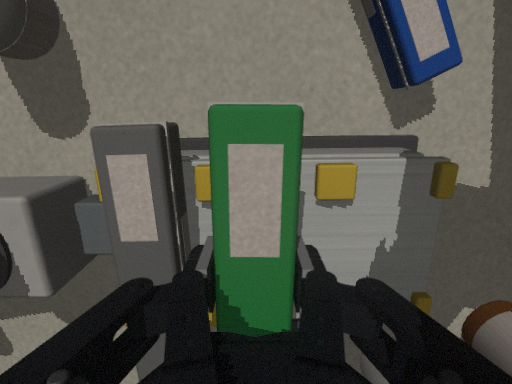

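apply_moves --steps '[[[-0.25, 0.3, 0, -0.06, -0.03, -0.1], [-0.25, 0.3, 0.4, -0.05, -0.03, -0.1], [0, 0, 0.5, 0, 0, 0], [0, 0, 0.4, 0, 0, 0], [0, 0, 0.1, 0, 0, 0]]]'

```text
clock: 15.7
position: [0.5354, 0.019, 0.1022]
tcp_rot: [-0.001, -0.028, 1.0, 0.001]
contact_force: [-0.1, -0.3, -2.9]
width: 0.0373
```

```bash
python3 -c "
from h import *
plan([.536,.014,.0995],3.14+.05)
"
```

```text
clk 15.7 at [0.5354 0.019  0.1022] th -3.085 w 0.0373 F [-0.1 -0.3 -2.9] n 1 lev [ 0.0024 -0.0011  0.    ]
1 x [-0.02, -0.25, 0.14, 0.03, -0.01, 0.1]
```

apply_moves --steps '[[[-0.02, -0.22, 0, 0.03, 0, 0.1], [0, 0, 0, 0, 0, 0], [0, 0, 0.1, 0, 0, 0], [0, 0, 0.05, 0, 0, 0]]]'

```text
clock: 16.1
position: [0.5356, 0.0145, 0.0988]
tcp_rot: [-0.001, -0.024, 1.0, -0.0]
contact_force: [-1.8, 0.5, 0.9]
width: 0.0374
```

```bash
python3 -c "
from h import *
plan([.536,.014,.0995],3.14+.05)
"
```

```text
clk 16.1 at [0.5356 0.0145 0.0988] th -3.094 w 0.0374 F [-1.8  0.5  0.9] n 1 lev [-0.     -0.0026  0.    ]
1 x [-0.02, -0.03, -0.04, 0.0, -0.03, -0.01]
```

apply_moves --steps '[[[0, 0, 0, 0, 0, 0], [0, 0, 0, 0, 0, 0], [0, 0, 0, 0, 0, 0], [0, 0, -0.3, 0, 0, 0], [0, 0, -0.8, 0, 0, 0], [0, 0, -1, 0, 0, 0], [0, 0, -1, 0, 0, 0], [0.1, 0.3, -0.8, 0, 0, 0]]]' --grip -0.3

```text
clock: 16.9
position: [0.5339, 0.0196, 0.1808]
tcp_rot: [-0.001, -0.023, 1.0, -0.0]
contact_force: [0.2, 0.0, 1.1]
width: 0.0554
```

apply_moves --steps '[[[0.2, 0.95, -0.2, 0, 0, 0], [0.2, 0.97, 0, 0, 0, 0], [0.2, 0.97, 0, 0, 0, 0], [0.2, 0.97, 0, 0, 0, 0], [0.2, 0.97, 0, 0, 0, 0], [0.2, 0.97, 0, 0, 0, 0], [0.2, 0.97, 0, 0, 0, 0], [0.2, 0.97, 0, 0, 0, 0]]]'

```text
clock: 17.7
position: [0.498, 0.1764, 0.1957]
tcp_rot: [0.009, -0.021, 1.0, -0.001]
contact_force: [-0.1, -0.6, 0.3]
width: 0.0553
```

apply_moves --steps '[[[0.2, 0.97, 0, 0, 0, 0], [0.2, 0.97, 0, 0, 0, 0], [0.2, 0.97, 0, 0, 0, 0], [0.2, 0.97, 0, 0, 0, 0], [0.2, 0.97, 0, 0, 0, 0], [0.2, 0.97, 0, 0, 0, 0]]]'

```text
clock: 18.3
position: [0.4687, 0.2971, 0.1999]
tcp_rot: [0.012, -0.021, 1.0, 0.001]
contact_force: [1.0, -0.1, -0.0]
width: 0.0555
```

```bash
python3 -c "
from h import *
s=snap('wrist','w6')
plan([.4427,.40,.1],3.14+.03)
s=snap('top','t6')
for b in blobs(s,0.032,0.05)+blobs(s,.1,.12): print('cas',b)
"
```

```text
clk 18.35 at [0.4678 0.3    0.2   ] th -3.098 w 0.0555 F [-0.9  1.6  0.5] n 8 lev [0.004 0.024 0.   ]
8 x [0.13, 0.63, 0.63, 0.01, 0.04, 0.02]
cas (array([281.43283582, 174.74626866]), array([ 557., -126.]), array([35., 30.]), 0.1, np.int32(67), 0.0364)
cas (array([142.68108108, 213.55675676]), array([410., 398.]), array([87., 37.]), 1.7, np.int32(185), 0.0396)
cas (array([225.40517241, 232.98060345]), array([343.,  87.]), array([180.,  40.]), 28.7, np.int32(464), 0.0395)
cas (array([175.48333333, 145.4       ]), array([657., 263.]), array([23., 50.]), 35.0, np.int32(60), 0.1093)
cas (array([490.11666667, 145.75      ]), array([ 656., -915.]), array([17., 61.]), 22.4, np.int32(60), 0.1083)
cas (array([266.03149606, 173.32283465]), array([552., -65.]), array([179.,  38.]), 3.3, np.int32(508), 0.1098)
cas (array([495.60194175, 158.47249191]), array([ 604., -934.]), array([65., 97.]), 19.4, np.int32(309), 0.1095)
cas (array([244.35188867, 175.36182903]), array([549.,  13.]), array([178.,  39.]), 2.5, np.int32(503), 0.1096)
cas (array([ 68.8627451 , 165.33333333]), array([591., 663.]), array([55., 14.]), 36.8, np.int32(51), 0.114)
cas (array([314.04415011, 170.42384106]), array([ 574., -251.]), array([ 80., 141.]), 30.2, np.int32(453), 0.111)
```

View pics/w6.png

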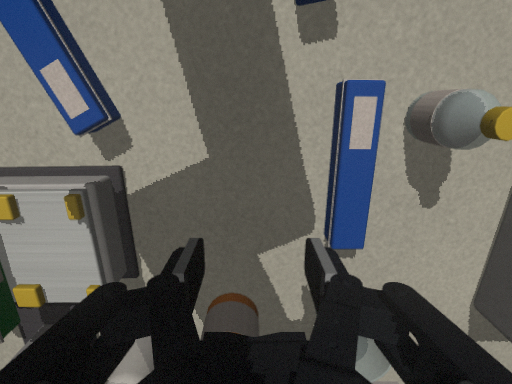

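```bash
python3 -c "
from h import *
s=load('w6')
box4(s,[(343,81),(384,82),(364,248),(331,247)],.04)
P=cloud(s);q=P[80:160,400:500].reshape(-1,3);q=q[q[:,2]>.03];print(np.round(q.min(0),3),np.round(q.max(0),3))
plan([.463,.40,.1],3.14+.025)
"
```

```text
centre [0.4551 0.4005] heading 0.059 len 0.1759 wid 0.0391
[0.369 0.293 0.03 ] [0.424 0.503 0.323]
clk 18.4 at [0.4683 0.2983 0.1999] th -3.097 w 0.0553 F [ 0.7 -0.  -0.3] n 8 lev [0.0017 0.0242 0.    ]
[[0.0,0.64,0.62,0.0,0.04,0.03],[0.01,0.64,0.62,0.0,0.04,0.03],[0.01,0.64,0.62,0.0,0.04,0.03],[0.01,0.64,0.62,0.0,0.04,0.03],[0.01,0.64,0.62,0.0,0.04,0.03],[0.01,0.64,0.62,0.0,0.04,0.03],[0.01,0.64,0.62,0.0,0.04,0.03],[0.02,0.64,0.62,0.0,0.04,0.03]]
```

apply_moves --steps '[[[0.03, 0.8, 0.3, 0, 0.05, 0], [0.03, 0.8, 0.4, 0, 0.05, 0], [0.03, 0.8, 0.5, 0, 0.05, 0], [0.03, 0.8, 0.6, 0, 0.05, 0], [0.03, 0.8, 0.7, 0, 0.05, 0], [0.02, 0.8, 0.8, 0, 0.05, 0], [0, 0.3, 0.8, 0, 0, 0], [0, 0, 0.8, 0, 0, 0]]]'

```text
clock: 19.2
position: [0.4617, 0.4091, 0.095]
tcp_rot: [0.0, -0.022, 1.0, 0.001]
contact_force: [-0.2, 0.2, -0.9]
width: 0.0553
```

```bash
python3 -c "
from h import *
plan([.463,.4006,.028],3.14+.042)
"
```

```text
clk 19.2 at [0.4617 0.4091 0.095 ] th -3.098 w 0.0553 F [-0.2  0.2 -0.9] n 4 lev [0.0021 0.0006 0.    ]
4 x [-0.01, -0.11, 0.84, 0.01, 0.0, 0.01]
```

apply_moves --steps '[[[-0.05, -0.4, 0.2, 0.02, 0, 0], [0, -0.02, 0.7, 0, 0, 0], [0, 0, 0.9, 0, 0, 0], [0, 0, 0.8, 0, 0, 0], [0, 0, 0.5, 0, 0, 0], [0, 0, 0, 0, 0, 0]]]'

```text
clock: 19.8
position: [0.4615, 0.3972, 0.0238]
tcp_rot: [-0.003, -0.021, 1.0, -0.003]
contact_force: [-0.5, -0.2, 0.7]
width: 0.0555
```

```bash
python3 -c "
from h import *
plan([.463,.4006,.028],3.14+.042)
"
```

```text
clk 19.8 at [0.4615 0.3972 0.0238] th -3.1 w 0.0555 F [-0.5 -0.2  0.7] n 1 lev [-0.0052 -0.0058  0.    ]
1 x [-0.08, 0.17, -0.21, -0.07, -0.07, 0.01]
```

apply_moves --steps '[[[-0.05, 0.17, -0.2, -0.06, -0.06, 0], [0, 0, 0, 0, 0, 0], [0, 0, 0, 0, 0, 0], [0, 0, 0, 0, 0, 0], [0, 0, 0, 0, 0, 0], [0, 0, 0, 0, 0, 0]]]' --grip 1

```text
clock: 20.4
position: [0.4632, 0.4012, 0.0297]
tcp_rot: [0.001, -0.021, 1.0, 0.001]
contact_force: [0.3, -0.2, -2.7]
width: 0.0374
```

apply_moves --steps '[[[0, 0, -0.3, 0, 0, 0], [0, 0, -0.8, 0, 0, 0], [0, 0, -1, 0, 0, 0], [0, 0, -1, 0, 0, 0], [0, -0.1, -1, 0, 0, 0], [0, -0.4, -0.8, 0, 0, 0], [-0.2, -0.9, -0.2, 0, 0, 0], [-0.28, -0.95, 0, 0, 0, 0]]]'

```text
clock: 21.2
position: [0.4736, 0.353, 0.1364]
tcp_rot: [-0.0, -0.023, 1.0, -0.0]
contact_force: [0.4, -0.2, -3.4]
width: 0.0374
```

```bash
python3 -c "
from h import *
plan([.551,.094,.13],3.14+.05)
"
```

```text
clk 21.2 at [0.4736 0.353  0.1364] th -3.096 w 0.0374 F [ 0.4 -0.2 -3.4] n 14 lev [-0.0003 -0.0001  0.    ]
14 x [-0.23, -0.94, 0.02, 0.0, 0.0, 0.0]
```

apply_moves --steps '[[[-0.25, -0.94, 0, 0, 0, 0], [-0.25, -0.94, 0, 0, 0, 0], [-0.25, -0.94, 0, 0, 0, 0], [-0.25, -0.94, 0, 0, 0, 0], [-0.25, -0.94, 0, 0, 0, 0], [-0.25, -0.94, 0, 0, 0, 0], [-0.25, -0.94, 0, 0, 0, 0], [-0.25, -0.94, 0, 0, 0, 0]]]'

```text
clock: 22.0
position: [0.5193, 0.1853, 0.1324]
tcp_rot: [-0.004, -0.02, 1.0, -0.005]
contact_force: [-0.1, 0.5, -2.7]
width: 0.0378
```

apply_moves --steps '[[[-0.25, -0.94, 0, 0, 0, 0], [-0.25, -0.94, 0, 0, 0, 0], [-0.25, -0.94, 0, 0, 0, 0], [-0.2, -0.9, 0, 0, 0, 0], [-0.1, -0.4, 0, 0, 0, 0], [0, 0, 0, 0, 0, 0]]]'

```text
clock: 22.6
position: [0.5405, 0.0893, 0.1289]
tcp_rot: [-0.008, -0.015, 1.0, -0.007]
contact_force: [-0.5, 0.9, -3.6]
width: 0.0374
```

```bash
python3 -c "
from h import *
s=snap('wrist','w7')
plan([.551,.0947,.1],3.14+.05)
"
```

```text
clk 22.65 at [0.5403 0.0898 0.1289] th -3.111 w 0.0375 F [-0.1  0.  -3.2] n 2 lev [-0.014  -0.0165  0.    ]
2 x [-0.27, 0.11, 0.72, -0.09, -0.1, -0.11]
```

View pics/w7.png

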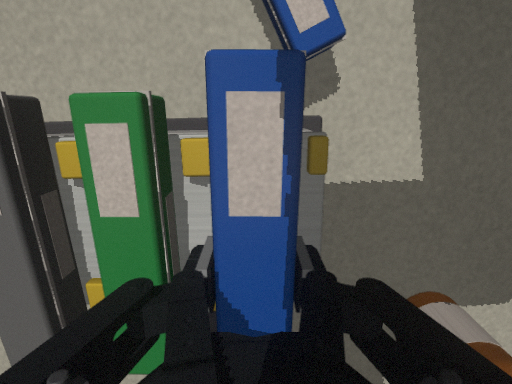

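apply_moves --steps '[[[-0.27, 0.12, 0, -0.09, -0.1, -0.1], [-0.27, 0.12, 0.1, -0.09, -0.1, -0.1], [0, 0, 0.4, 0, 0, 0], [0, 0, 0.5, 0, 0, 0], [0, 0, 0.1, 0, 0, 0]]]'

```text
clock: 23.15
position: [0.5509, 0.0984, 0.1046]
tcp_rot: [0.0, -0.026, 1.0, 0.002]
contact_force: [-1.0, -0.1, -3.0]
width: 0.0371
```

```bash
python3 -c "
from h import *
plan([.551,.0947,.0995],3.14+.05)
"
```

```text
clk 23.15 at [0.5509 0.0984 0.1046] th -3.09 w 0.0371 F [-1.  -0.1 -3. ] n 1 lev [0.0033 0.0004 0.    ]
1 x [0.01, -0.18, 0.26, 0.04, 0.0, 0.04]
```

apply_moves --steps '[[[0, -0.17, 0.1, 0.03, 0, 0.03], [0, 0, 0.1, 0, 0, 0], [0, 0, 0.05, 0, 0, 0], [0, 0, 0, 0, 0, 0]]]'

```text
clock: 23.55
position: [0.5505, 0.0953, 0.0986]
tcp_rot: [-0.001, -0.025, 1.0, 0.0]
contact_force: [0.1, 0.5, -2.5]
width: 0.0372
```

```bash
python3 -c "
from h import *
plan([.551,.0947,.0995],3.14+.05)
"
```

```text
clk 23.55 at [0.5505 0.0953 0.0986] th -3.091 w 0.0372 F [ 0.1  0.5 -2.5] n 1 lev [ 0.0008 -0.0014  0.    ]
1 x [-0.02, -0.03, -0.05, 0.01, -0.02, 0.02]
```

apply_moves --steps '[[[0, 0, 0.04, 0, 0, 0], [0, 0, 0, 0, 0, 0]]]'

```text
clock: 23.75
position: [0.5509, 0.0952, 0.0986]
tcp_rot: [-0.0, -0.025, 1.0, 0.0]
contact_force: [0.3, -0.1, -2.9]
width: 0.0372
```

apply_moves --steps '[[[0, 0, 0, 0, 0, 0], [0, 0, 0, 0, 0, 0], [0, 0, 0, 0, 0, 0], [0, 0, -0.3, 0, 0, 0], [0, 0, -0.8, 0, 0, 0], [0, 0, -1, 0, 0, 0], [0.4, 0, -1, 0, 0, 0], [0.8, 0, -0.8, 0, 0, 0]]]' --grip -0.3

```text
clock: 24.55
position: [0.5276, 0.0937, 0.18]
tcp_rot: [0.0, -0.025, 1.0, 0.0]
contact_force: [-0.2, 0.8, 0.6]
width: 0.0554
```

apply_moves --steps '[[[0.7, -0.6, -1, 0, 0, 0], [0.7, -0.7, -1, 0, 0, 0], [0.7, -0.7, -1, 0, 0, 0], [0.5, -0.8, -0.3, 0, 0, 0], [0.3, -0.9, 0, 0, 0, 0], [0.3, -0.9, 0, 0, 0, 0], [0.1, -0.9, 0, 0, 0, 0], [0, -0.9, 0, 0, 0, 0]]]' --grip 1

```text
clock: 25.35
position: [0.4664, -0.0399, 0.2602]
tcp_rot: [0.01, -0.028, 1.0, -0.001]
contact_force: [0.6, 0.7, 0.3]
width: -0.0001
```

```bash
python3 -c "
from h import *
s=snap('wrist','w8')
plan([.45,-.2,.25],3.14+.05)
s=snap('top','t8')
for b in blobs(s,0.032,0.05)+blobs(s,.1,.12): print('cas',b)
snap('scene','s8')
"
```

```text
clk 25.4 at [ 0.4667 -0.0424  0.2603] th -3.089 w 0.0001 F [-0.3 -1.   0.9] n 8 lev [-0.0045  0.0195  0.    ]
8 x [0.16, -0.98, 0.06, -0.01, 0.03, 0.01]
cas (array([220.39923954, 224.10646388]), array([369., 102.]), array([120.,  38.]), 26.6, np.int32(263), 0.0397)
cas (array([160.85074627, 269.79104478]), array([206., 327.]), array([177.,  41.]), 12.9, np.int32(469), 0.0391)
cas (array([174.51428571, 145.08571429]), array([658., 266.]), array([32., 53.]), 23.9, np.int32(70), 0.1109)
cas (array([490.37931034, 145.60344828]), array([ 656., -914.]), array([19., 60.]), 22.6, np.int32(58), 0.1083)
cas (array([265.21759259, 159.30092593]), array([603., -62.]), array([79., 38.]), 3.6, np.int32(216), 0.1093)
cas (array([495.28846154, 158.19871795]), array([ 605., -933.]), array([ 62., 102.]), 19.0, np.int32(312), 0.1094)
cas (array([222.16346154, 176.14230769]), array([547.,  93.]), array([180.,  39.]), 2.8, np.int32(520), 0.1093)
cas (array([243.47445255, 158.53284672]), array([605.,  16.]), array([33., 59.]), 89.7, np.int32(137), 0.1093)
cas (array([ 69.76086957, 165.91304348]), array([588., 660.]), array([53., 15.]), 33.9, np.int32(46), 0.1104)
cas (array([314.0326087 , 170.27826087]), array([ 574., -251.]), array([ 78., 141.]), 29.2, np.int32(460), 0.1106)
cas (array([ 69.35294118, 180.52941176]), array([533., 658.]), array([15., 42.]), 56.9, np.int32(51), 0.1106)
cas (array([114.35714286, 217.47619048]), array([396., 485.]), array([18., 24.]), 2.2, np.int32(42), 0.1086)
```

View pics/w8.png

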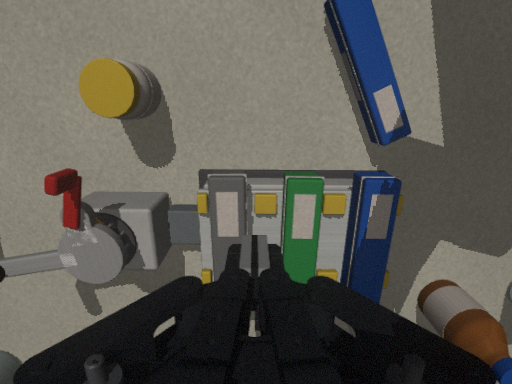

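View pics/s8.png

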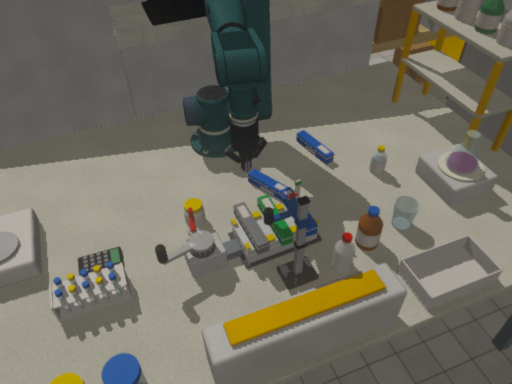

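apply_moves --steps '[[[0.16, -0.98, 0, 0, 0.04, 0], [0.16, -0.98, 0, 0, 0.04, 0], [0.1, -0.98, 0, 0, 0.04, 0], [0, -0.98, 0, 0, 0.04, 0], [0, -0.98, 0, 0, 0.04, 0], [0, -0.98, 0, 0, 0.04, 0], [0, -0.3, 0, 0, 0, 0], [0, 0, 0, 0, 0, 0]]]'

```text
clock: 26.3
position: [0.4666, -0.1602, 0.2615]
tcp_rot: [0.001, -0.031, 1.0, 0.002]
contact_force: [0.6, 0.3, 1.8]
width: -0.0001
```

```bash
python3 -c "
from h import *
s=snap('wrist','w9')
plan([.45,-.2,.25],3.14+.05)
"
```

```text
clk 26.35 at [ 0.4666 -0.1598  0.2615] th -3.078 w -0.0 F [0.4 0.2 0.1] n 3 lev [0.0039 0.0025 0.    ]
3 x [0.32, -0.65, 0.19, 0.02, 0.01, 0.06]
```

View pics/w9.png

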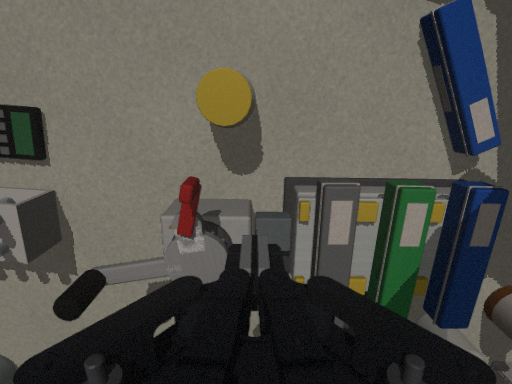

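```bash
python3 -c "
from h import *
s=load('w9')
im=s['pixels'][160:330,40:270]
cv2.imwrite('pics/c9.png',cv2.resize(im,None,fx=3.4,fy=3.4,interpolation=cv2.INTER_CUBIC))
P=cloud(s)
h=cv2.cvtColor(s['pixels'],cv2.COLOR_BGR2HSV);m=cv2.inRange(h,(0,120,40),(8,255,255))|cv2.inRange(h,(172,120,40),(180,255,255))
m[:,:150]=0;m[:,230:]=0
q=P[m>0]
for a,b in [(.115,.122),(.122,.14),(.145,.156)]:
    w=q[(q[:,2]>a)&(q[:,2]<b)]; print(a,len(w),np.round(w.mean(0),4),np.round(w.min(0),4),np.round(w.max(0),4))
w=P[210:330,40:270].reshape(-1,3)
k=w[(w[:,2]>.158)&(w[:,2]<.175)&(w[:,1]<-.28)];print('knob top',len(k),np.round(k.min(0),4),np.round(k.max(0),4),np.round(np.median(k,0),4))
"
```

```text
0.115 544 [ 0.4998 -0.2264  0.1208] [ 0.4577 -0.2377  0.1187] [ 0.5217 -0.2141  0.122 ]
0.122 111 [ 0.4672 -0.2193  0.1301] [ 0.4571 -0.2351  0.122 ] [ 0.5162 -0.2144  0.1399]
0.145 270 [ 0.4654 -0.2207  0.1499] [ 0.4571 -0.2277  0.145 ] [ 0.4755 -0.2147  0.1524]
knob top 627 [ 0.5712 -0.3483  0.1581] [ 0.5994 -0.3225  0.1671] [ 0.5827 -0.3332  0.1648]
```

View pics/c9.png

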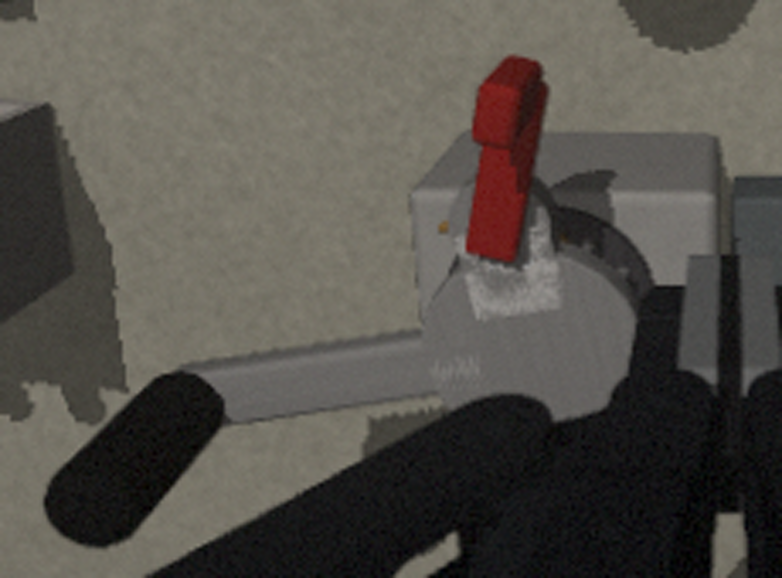

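apply_moves --steps '[[[0, -0.4, 0.5, 0.03, 0.02, 0.05], [0.05, -0.4, 1, 0, 0, 0], [0, 0, 1, 0, 0, 0], [0, 0, 1, 0, 0, 0], [0, 0, 1, 0, 0, 0], [0, 0, 0.8, 0, 0, 0], [0, 0, 0.3, 0, 0, 0]]]'

```text
clock: 27.05
position: [0.4672, -0.1718, 0.1437]
tcp_rot: [0.001, -0.033, 0.999, 0.001]
contact_force: [-1.8, -0.5, -0.1]
width: -0.0
```

```bash
python3 -c "
from h import *
plan([.464,-.185,.145],3.14+.05)
"
```

```text
clk 27.05 at [ 0.4672 -0.1718  0.1437] th -3.076 w -0.0 F [-1.8 -0.5 -0.1] n 1 lev [0.0014 0.003  0.    ]
1 x [0.2, -0.65, -0.07, 0.02, 0.04, 0.22]
```

apply_moves --steps '[[[0.1, -0.3, 0, 0.02, 0.03, 0.2], [0.1, -0.3, -0.05, 0, 0, 0], [0, -0.3, 0, 0, 0, 0], [0, -0.3, 0, 0, 0, 0], [0, -0.3, 0, 0, 0, 0]]]'

```text
clock: 27.55
position: [0.4652, -0.2036, 0.1462]
tcp_rot: [0.001, -0.025, 1.0, -0.001]
contact_force: [-0.2, 1.0, 0.1]
width: -0.0
```

```bash
python3 -c "
from h import *
s=snap('wrist','w10')
plan([.464,-.23,.145],3.14+.05)
"
```

```text
clk 27.6 at [ 0.4652 -0.2046  0.1462] th -3.092 w -0.0002 F [-0.4 -0.3  0.4] n 2 lev [-0.0025  0.0021  0.    ]
2 x [0.06, -0.63, 0.03, -0.02, 0.01, 0.01]
```

View pics/w10.png

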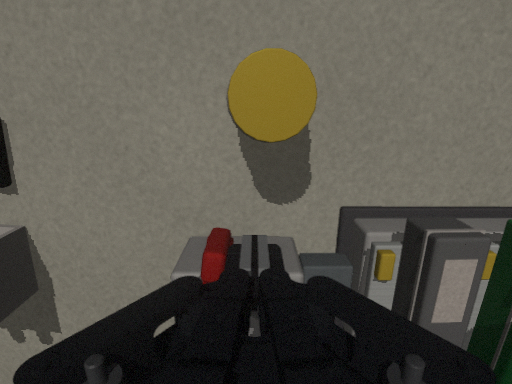

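apply_moves --steps '[[[0, -0.25, 0, 0, 0, 0], [0, -0.25, 0, 0, 0, 0], [0, -0.25, 0, 0, 0, 0], [0, -0.25, 0, 0, 0, 0], [0, -0.25, 0, 0, 0, 0]]]'

```text
clock: 28.1
position: [0.4668, -0.2308, 0.1466]
tcp_rot: [0.001, -0.025, 1.0, -0.0]
contact_force: [0.3, 1.7, 0.2]
width: -0.0002
```

```bash
python3 -c "
from h import *
s=snap('wrist','w11')
plan([.464,-.24,.145],3.14+.05)
"
```

```text
clk 28.15 at [ 0.4668 -0.2316  0.1466] th -3.092 w 0.0004 F [ 0.8  0.5 -0.6] n 1 lev [-0.0013  0.0028  0.    ]
1 x [0.16, -0.41, 0.08, -0.02, 0.04, 0.01]
```

View pics/w11.png

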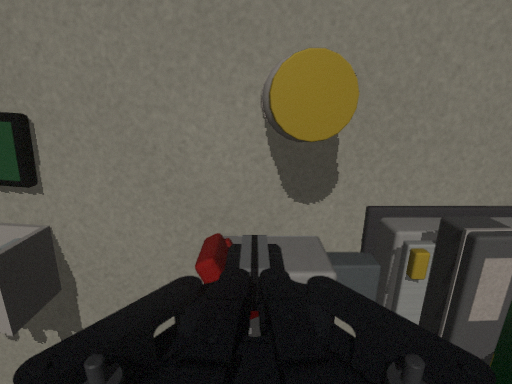

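apply_moves --steps '[[[0, -0.2, 0, 0, 0, 0], [0, -0.2, 0, 0, 0, 0], [0, -0.15, 0, 0, 0, 0]]]'

```text
clock: 28.45
position: [0.4674, -0.2426, 0.1464]
tcp_rot: [0.001, -0.025, 1.0, 0.0]
contact_force: [-0.6, 2.4, -0.4]
width: -0.0001
```

```bash
python3 -c "
from h import *
s=snap('wrist','w12')
plan([.464,-.244,.145],3.14+.05)
P=cloud(s)
h=cv2.cvtColor(s['pixels'],cv2.COLOR_BGR2HSV);m=cv2.inRange(h,(0,120,40),(8,255,255))|cv2.inRange(h,(172,120,40),(180,255,255))
q=P[m>0];w=q[(q[:,2]>.145)&(q[:,2]<.158)]; print(len(w),np.round(w.mean(0),4),np.round(w.min(0),4),np.round(w.max(0),4))
"
```

```text
clk 28.5 at [ 0.4674 -0.2432  0.1464] th -3.092 w 0.0001 F [-0.2  0.5  0.1] n 1 lev [-0.0002  0.0026  0.    ]
1 x [0.17, -0.03, 0.07, 0.0, 0.03, 0.02]
317 [ 0.4714 -0.2654  0.1494] [ 0.4677 -0.2715  0.145 ] [ 0.4764 -0.2596  0.1522]
```

View pics/w12.png

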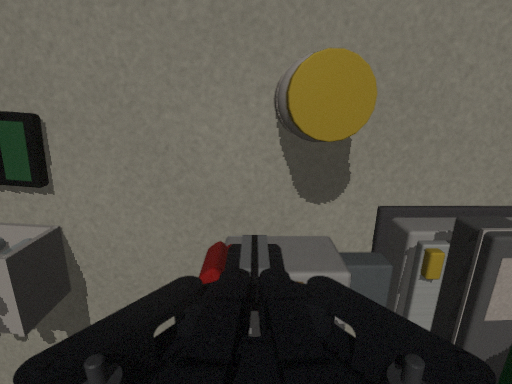

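apply_moves --steps '[[[0, 0.5, 0, 0, 0, 0], [0, 1, 0, 0, 0, 0], [0, 1, -0.3, 0, 0, 0], [0, 1, -1, 0, 0, 0], [0, 0.3, -1, 0, 0, 0], [0, 0, -1, 0, 0, 0], [0, 0, -1, 0, 0, 0], [0, 0, -1, 0, 0, 0]]]'

```text
clock: 29.3
position: [0.4607, -0.1622, 0.2523]
tcp_rot: [-0.002, -0.024, 1.0, -0.002]
contact_force: [1.2, 0.3, 0.1]
width: -0.0
```

```bash
cat >> h.py <<'E'
def red(s):
    P=cloud(s)
    h=cv2.cvtColor(s['pixels'],cv2.COLOR_BGR2HSV);m=cv2.inRange(h,(0,120,40),(8,255,255))|cv2.inRange(h,(172,120,40),(180,255,255))
    q=P[(m>0)&(P[...,0]<.54)&(P[...,1]<-.17)]
    for a,b in [(.115,.125),(.145,.158)]:
        w=q[(q[:,2]>a)&(q[:,2]<b)]
        if len(w)>5: print('red',a,len(w),np.round(w.mean(0),4),np.round(w.min(0),4),np.round(w.max(0),4))
    k=P[(P[...,2]>.158)&(P[...,2]<.18)&(P[...,1]<-.26)&(P[...,0]>.5)&(P[...,1]>-.38)&(P[...,0]<.64)]
    if len(k)>5:print('knob',len(k),np.round((k.min(0)+k.max(0))/2,4),np.round(np.median(k,0),4))
E
python3 -c "
from h import *
s=snap('wrist','w13');red(s)
plan([.464,-.244,.145],3.14+.05)
s=snap('top','t13');red(s)
"
```

```text
red 0.115 796 [ 0.4982 -0.2431  0.1206] [ 0.4683 -0.266   0.1156] [ 0.523  -0.2219  0.1249]
red 0.145 271 [ 0.4763 -0.2618  0.1499] [ 0.4683 -0.2713  0.1451] [ 0.4857 -0.254   0.1523]
knob 543 [ 0.5904 -0.3341  0.1623] [ 0.5863 -0.333   0.1647]
clk 29.35 at [ 0.4621 -0.1628  0.2566] th -3.093 w -0.0 F [ 0.3 -0.6  3.1] n 7 lev [-0.0072  0.0028  0.    ]
7 x [0.02, -0.58, 0.8, -0.01, 0.01, 0.0]
knob 40 [ 0.589  -0.3335  0.165 ] [ 0.5903 -0.3339  0.1636]
```

View pics/w13.png

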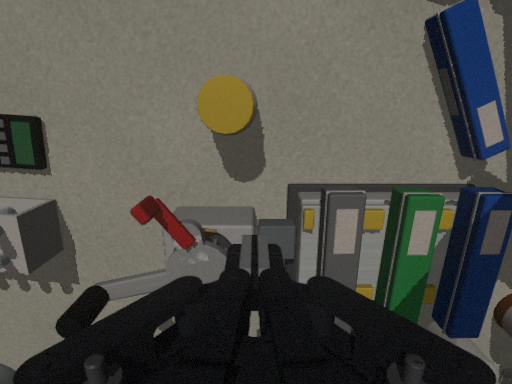

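apply_moves --steps '[[[-0.5, 0, -0.8, -0.05, 0.02, 0], [-0.8, 0.3, -0.8, -0.03, 0, 0], [-0.85, 0.45, -0.7, 0, 0, 0], [-0.85, 0.45, -0.3, 0, 0, 0], [-0.85, 0.45, 0, 0, 0, 0], [-0.85, 0.45, 0, 0, 0, 0], [-0.85, 0.45, 0, 0, 0, 0], [-0.85, 0.45, 0, 0, 0, 0]]]'

```text
clock: 30.2
position: [0.588, -0.0947, 0.2991]
tcp_rot: [-0.004, -0.022, 1.0, -0.001]
contact_force: [0.1, -0.2, 0.1]
width: 0.0001
```

```bash
python3 -c "
from h import *
s=snap('wrist','w14')
plan([.6656,-.0565,.31],3.14+.05)
P=cloud(s)
k=P[(P[...,2]>.262)&(P[...,2]<.295)&(P[...,0]>.63)&(P[...,0]<.69)&(P[...,1]>-.09)&(P[...,1]<-.03)]
print(len(k), np.round(k.min(0),4),np.round(k.max(0),4)) if len(k) else 0
"
```

```text
clk 30.25 at [ 0.5899 -0.0929  0.2979] th -3.096 w 0.0003 F [ 1.1 -0.1 -0.7] n 5 lev [ 0.0006 -0.0078  0.    ]
5 x [-0.77, 0.33, -0.12, 0.0, -0.02, -0.01]
```

View pics/w14.png

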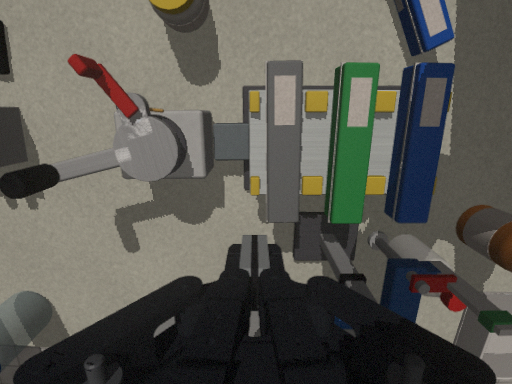

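apply_moves --steps '[[[0, 0, -1, 0, 0, 0], [-0.4, 0.2, -0.5, 0, -0.02, 0], [-0.75, 0.35, 0, 0, -0.02, 0], [-0.75, 0.35, 0, 0, -0.02, 0], [-0.75, 0.35, 0, 0, -0.02, 0], [-0.75, 0.35, 0, 0, -0.02, 0], [-0.2, 0.1, 0, 0, 0, 0], [0, 0, 0, 0, 0, 0]]]'

```text
clock: 31.05
position: [0.6605, -0.0543, 0.3157]
tcp_rot: [-0.008, -0.023, 1.0, 0.0]
contact_force: [1.2, 0.4, 0.6]
width: -0.0003
```

```bash
python3 -c "
from h import *
plan([.6656,-.0565,.31],3.14+.05)
s=snap('top','t15'); s2=snap('scene','s15')
cv2.imwrite('pics/c15.png',cv2.resize(s2['pixels'][140:290,180:350],None,fx=4,fy=4,interpolation=cv2.INTER_CUBIC))
"
```

```text
clk 31.05 at [ 0.6605 -0.0543  0.3157] th -3.097 w -0.0003 F [1.2 0.4 0.6] n 1 lev [ 0.0004 -0.0165  0.    ]
1 x [-0.25, -0.12, 0.28, 0.0, -0.21, -0.04]
```

View pics/c15.png

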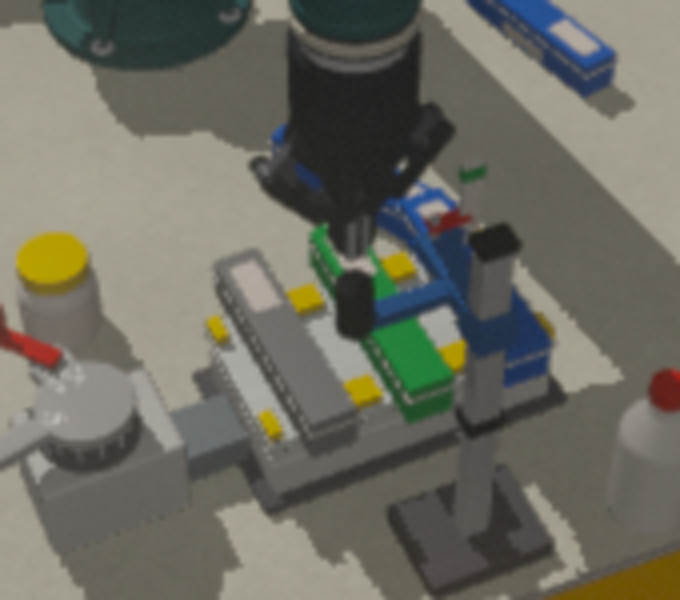

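apply_moves --steps '[[[-0.25, -0.12, 0.2, 0, -0.15, 0], [0, 0, 0.4, 0, -0.05, 0], [0, 0, 0.4, 0, 0, 0], [0, 0, 0.4, 0, 0, 0], [0, 0, 0.4, 0, 0, 0]]]'

```text
clock: 31.65
position: [0.6645, -0.0586, 0.2809]
tcp_rot: [0.003, -0.021, 1.0, -0.0]
contact_force: [1.4, 0.7, 1.4]
width: 0.0
```

```bash
python3 -c "
from h import *
plan([.6656,-.0565,.21],3.14+.05)
"
```

```text
clk 31.65 at [ 0.6645 -0.0586  0.2809] th -3.099 w 0.0 F [1.4 0.7 1.4] n 4 lev [-0.0011  0.0069  0.    ]
4 x [-0.01, 0.03, 0.89, 0.0, 0.02, -0.02]
```

apply_moves --steps '[[[0, 0.05, 0.5, 0, 0.05, 0], [0, 0.05, 0.5, 0, 0.03, 0], [0, 0, 0.5, 0, 0, 0], [0, 0, 0.5, 0, 0, 0], [0, 0, 0.4, 0, 0, 0], [0, 0, 0.3, 0, 0, 0]]]'

```text
clock: 32.25
position: [0.6646, -0.0579, 0.2222]
tcp_rot: [0.001, -0.02, 1.0, -0.002]
contact_force: [0.8, -0.3, 2.2]
width: -0.0
```

```bash
python3 -c "
from h import *
plan([.6656,-.0565,.21],3.14+.05)
"
```

```text
clk 32.25 at [ 0.6646 -0.0579  0.2222] th -3.101 w -0.0 F [ 0.8 -0.3  2.2] n 1 lev [-0.0038  0.001   0.    ]
1 x [-0.05, 0.07, 0.61, -0.05, 0.01, -0.09]
```

apply_moves --steps '[[[0, 0, 0.25, 0, 0, 0], [0, 0, 0.2, 0, 0, 0], [0, 0, 0.2, 0, 0, 0]]]'

```text
clock: 32.55
position: [0.6646, -0.0579, 0.2154]
tcp_rot: [0.003, -0.02, 1.0, -0.003]
contact_force: [-5.3, -0.1, 14.8]
width: -0.0002
```

```bash
python3 -c "
from h import *
plan([.6656,-.0565,.21],3.14+.05)
"
```

```text
clk 32.55 at [ 0.6646 -0.0579  0.2154] th -3.101 w -0.0002 F [-5.3 -0.1 14.8] n 1 lev [-0.0051  0.0062  0.    ]
1 x [-0.05, 0.07, 0.27, -0.06, 0.08, -0.09]
```

apply_moves --steps '[[[0, 0, -0.3, 0, 0, 0], [0, 0, -1, 0, 0, 0], [0, 0, -1, 0, 0, 0], [0, 0, -1, 0, 0, 0], [0.1, -0.3, -0.5, 0, 0, 0.5]]]'

```text
clock: 33.05
position: [0.6605, -0.061, 0.289]
tcp_rot: [-0.002, -0.001, 1.0, 0.0]
contact_force: [-0.1, -0.1, 0.5]
width: -0.0
```

```bash
python3 -c "
from h import *
plan([.589,-.334,.25],1.57)
s2=snap('scene','s16')
cv2.imwrite('pics/c16.png',cv2.resize(s2['pixels'][140:290,180:350],None,fx=4,fy=4,interpolation=cv2.INTER_CUBIC))
"
```

```text
clk 33.05 at [ 0.6605 -0.061   0.289 ] th -3.139 w -0.0 F [-0.1 -0.1  0.5] n 20 lev [ 0.0004 -0.0042  0.    ]
[[0.18,-0.68,0.1,0.0,0.0,0.98],[0.13,-0.69,0.1,0.0,0.0,0.98],[0.07,-0.7,0.1,0.0,0.0,0.98],[0.02,-0.71,0.1,0.0,0.0,0.98],[-0.04,-0.7,0.1,0.0,0.0,0.98],[-0.09,-0.7,0.1,0.0,0.0,0.98],[-0.15,-0.69,0.1,0.0,0.0,0.98],[-0.2,-0.68,0.1,0.0,0.0,0.98]]
[[-0.26,-0.66,0.1,0.0,0.0,0.98],[-0.31,-0.64,0.1,0.0,0.0,0.98],[-0.36,-0.61,0.1,0.0,0.0,0.98],[-0.4,-0.58,0.1,0.0,0.0,0.98],[-0.45,-0.55,0.1,0.0,0.0,0.98],[-0.49,-0.51,0.1,0.0,0.0,0.98],[-0.53,-0.47,0.1,0.0,0.0,0.98],[-0.56,-0.43,0.1,0.0,0.0,0.98]]
[[-0.59,-0.38,0.1,0.0,0.0,0.98],[-0.62,-0.33,0.1,0.0,0.0,0.98],[-0.65,-0.28,0.1,0.0,0.0,0.98],[-0.67,-0.23,0.1,0.0,0.0,0.98]]
```

View pics/c16.png

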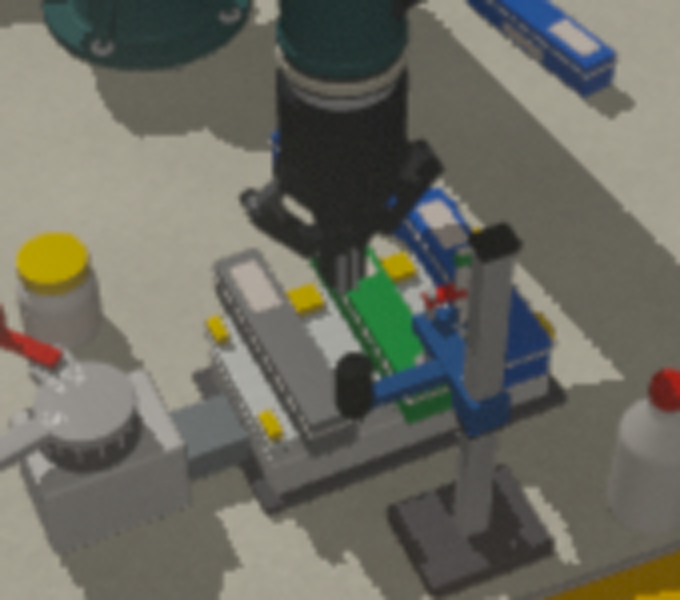

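apply_moves --steps '[[[0.18, -0.68, 0, 0, 0, 0.98], [0.13, -0.69, 0, 0, 0, 0.98], [0.07, -0.7, 0, 0, 0, 0.98], [0, -0.7, 0, 0, 0, 0.98], [-0.04, -0.7, 0.1, 0, 0, 0.98], [-0.09, -0.7, 0.1, 0, 0, 0.98], [-0.15, -0.69, 0.1, 0, 0, 0.98], [-0.2, -0.68, 0.1, 0, 0, 0.98]]]' --grip 0.1 --newtons 20

```text
clock: 33.9
position: [0.6296, -0.1698, 0.273]
tcp_rot: [-0.008, 0.315, 0.949, 0.001]
contact_force: [0.2, -0.6, -0.2]
width: 0.0382
```

apply_moves --steps '[[[-0.26, -0.66, 0.2, 0, 0, 0.98], [-0.3, -0.64, 0.2, 0, 0, 0.98], [-0.36, -0.6, 0.2, 0, 0, 0.98], [-0.4, -0.58, 0.2, 0, 0, 0.98], [-0.45, -0.55, 0.2, 0, 0, 0.98], [-0.5, -0.5, 0.2, 0, 0, 0.98], [-0.53, -0.47, 0.1, 0, 0, 0.98], [-0.56, -0.43, 0.1, 0, 0, 0.98]]]'

```text
clock: 34.7
position: [0.5949, -0.2786, 0.2306]
tcp_rot: [-0.018, 0.601, 0.799, -0.001]
contact_force: [0.4, -0.3, -0.4]
width: 0.0383
```

```bash
python3 -c "
from h import *
plan([.589,-.334,.22],1.57)
"
```

```text
clk 34.7 at [ 0.5949 -0.2786  0.2306] th 1.853 w 0.0383 F [ 0.4 -0.3 -0.4] n 4 lev [-0.0236 -0.0281  0.    ]
[[-0.64,-0.26,0.13,-0.07,-0.09,0.88],[-0.66,-0.22,0.13,-0.07,-0.09,0.88],[-0.67,-0.17,0.13,-0.07,-0.09,0.88],[-0.69,-0.12,0.13,-0.07,-0.09,0.88]]
```

apply_moves --steps '[[[-0.64, -0.26, 0, -0.08, -0.1, 0.9], [-0.66, -0.22, 0, -0.08, -0.1, 0.9], [-0.67, -0.17, 0, -0.08, -0.1, 0.9], [-0.6, -0.12, 0, -0.08, -0.1, 0.7], [0, 0, 0, 0, 0, 0]]]'

```text
clock: 35.2
position: [0.5861, -0.3332, 0.2209]
tcp_rot: [-0.004, 0.707, 0.707, -0.004]
contact_force: [-0.3, 0.6, -0.3]
width: 0.0385
```

```bash
python3 -c "
from h import *
s=snap('wrist','w17');red(s)
plan([.589,-.334,.145],1.57)
"
```

```text
red 0.115 1468 [ 0.5024 -0.2434  0.1207] [ 0.4773 -0.2711  0.1158] [ 0.5246 -0.2224  0.1247]
red 0.145 474 [ 0.4796 -0.2629  0.1498] [ 0.469  -0.2712  0.145 ] [ 0.4874 -0.2544  0.1525]
knob 1166 [ 0.592  -0.3341  0.1626] [ 0.592  -0.3326  0.165 ]
clk 35.25 at [ 0.5863 -0.3323  0.2207] th 1.572 w 0.0382 F [0.9 0.4 1. ] n 4 lev [-0.0112 -0.0018  0.    ]
4 x [-0.02, 0.03, 0.95, -0.04, -0.01, 0.01]
```

View pics/w17.png

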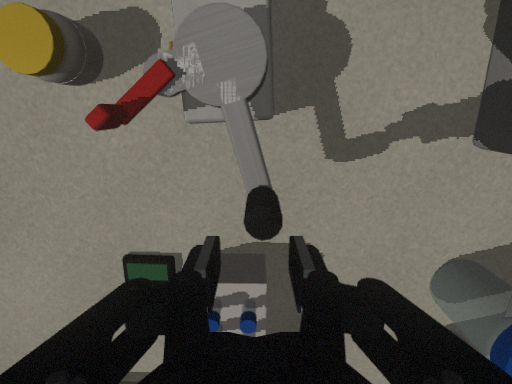

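```bash
python3 -c "
from h import *
s=load('w17');print(onz(s,219,54,.112), onz(s,264,215,.166))
"
```

```text
[ 0.55855879 -0.21786789  0.112     ] [ 0.59255533 -0.32781531  0.166     ]
```

apply_moves --steps '[[[-0.07, 0.25, 0.3, -0.06, 0, 0], [0, 0, 0.8, -0.06, 0, 0], [0, 0, 0.9, 0, 0, 0], [0, 0, 0.8, 0, 0, 0], [0, 0, 0.6, 0, 0, 0], [0, 0, 0.2, 0, 0, 0]]]'

```text
clock: 35.85
position: [0.5942, -0.3286, 0.1436]
tcp_rot: [-0.002, 0.703, 0.712, 0.002]
contact_force: [-0.2, 0.2, -0.6]
width: 0.0389
```

```bash
python3 -c "
from h import *
plan([.5915,-.334,.145],1.57)
"
```

```text
clk 35.85 at [ 0.5942 -0.3286  0.1436] th 1.583 w 0.0389 F [-0.2  0.2 -0.6] n 1 lev [ 0.     -0.0056  0.    ]
1 x [-0.27, -0.14, -0.07, 0.0, -0.07, 0.17]
```

```bash
cat >> h.py <<'E'
AX=np.array([.5585,-.218])
def arc(ph1,n,z=.144,th=1.571,r=.12):
    p,t0,M,st=cur();v=p[:2]-AX;ph0=np.arctan2(v[0],-v[1]);r0=np.linalg.norm(v)
    zt=M[:,2]; lev=M.T@np.cross(zt,[0,0,-1.])
    print('clk',round(st['clock'],2),'p',np.round(p,4),'phi',round(ph0,3),'r',round(r0,4),'th',round(t0,3),'w',round(st['width'],4),'F',np.round(st['contact_force'],1),'lev',np.round(lev[:2],3))
    q=p.copy();rows=[]
    for i in range(1,n+1):
        f=ph0+(ph1-ph0)*i/n;rr=r0+(r-r0)*min(1,i/2)
        w=np.array([AX[0]+rr*np.sin(f),AX[1]-rr*np.cos(f),p[2]+(z-p[2])*min(1,i/3)])
        a=M.T@(w-q)/.02;q=w
        k=1/3 if i<=3 else 0
        rows.append([round(float(x),2)+0. for x in (*a,lev[0]*k/.08,lev[1]*k/.08,(t0-th)*k/.08)])
    print(str(rows).replace(' ',''))
E
python3 -c "
from h import *
arc(-.62,8)"
```

```text
clk 35.85 p [ 0.5942 -0.3286  0.1436] phi 0.312 r 0.1163 th 1.583 w 0.0389 F [-0.2  0.2 -0.6] lev [ 0.    -0.006]
[[-0.25,-0.64,-0.01,0.0,-0.02,0.05],[-0.18,-0.68,-0.01,0.0,-0.02,0.05],[-0.01,-0.7,-0.01,0.0,-0.02,0.05],[0.08,-0.69,0.0,0.0,0.0,0.0],[0.16,-0.68,0.0,0.0,0.0,0.0],[0.23,-0.66,0.0,0.0,0.0,0.0],[0.31,-0.63,0.0,0.0,0.0,0.0],[0.38,-0.59,0.0,0.0,0.0,0.0]]
```

apply_moves --steps '[[[-0.25, -0.3, 0, 0, -0.02, 0.05], [-0.1, -0.4, 0, 0, -0.02, 0.05], [-0.05, -0.6, 0, 0, -0.02, 0.05], [0.03, -0.7, 0, 0, 0, 0], [0.1, -0.7, 0, 0, 0, 0], [0.2, -0.68, 0, 0, 0, 0], [0.27, -0.65, 0, 0, 0, 0], [0.34, -0.6, 0, 0, 0, 0]]]' --grip 0.26

```text
clock: 36.65
position: [0.4986, -0.3227, 0.1487]
tcp_rot: [0.009, 0.708, 0.706, 0.001]
contact_force: [3.4, -1.5, -0.5]
width: 0.0315
```

```bash
python3 -c "
from h import *
arc(-.62,2)
s=snap('top','t18');red(s)"
```

```text
clk 36.65 p [ 0.4986 -0.3227  0.1487] phi -0.519 r 0.1206 th 1.568 w 0.0315 F [ 3.4 -1.5 -0.5] lev [0.014 0.011]
[[0.17,-0.25,0.07,0.06,0.05,-0.01],[0.18,-0.24,0.07,0.06,0.05,-0.01]]
red 0.115 48 [ 0.5024 -0.1956  0.1201] [ 0.4723 -0.2033  0.115 ] [ 0.5263 -0.1878  0.1249]
red 0.145 15 [ 0.4716 -0.1931  0.1492] [ 0.4632 -0.199   0.1451] [ 0.4806 -0.1881  0.1553]
```

apply_moves --steps '[[[0.18, -0.3, 0.1, 0.06, 0.05, 0], [0.2, -0.25, 0.1, 0.06, 0.05, 0], [0, 0, 0, 0, 0, 0]]]'

```text
clock: 37.0
position: [0.485, -0.3147, 0.148]
tcp_rot: [0.004, 0.708, 0.706, 0.0]
contact_force: [-0.0, -1.0, -0.0]
width: 0.0314
```

```bash
python3 -c "
from h import *
arc(.72,12)"
```

```text
clk 37.0 p [ 0.485  -0.3147  0.148 ] phi -0.65 r 0.1215 th 1.567 w 0.0314 F [-0. -1. -0.] lev [0.006 0.005]
[[-0.35,0.59,0.07,0.02,0.02,-0.02],[-0.28,0.63,0.07,0.02,0.02,-0.02],[-0.24,0.64,0.07,0.02,0.02,-0.02],[-0.17,0.66,0.0,0.0,0.0,0.0],[-0.09,0.68,0.0,0.0,0.0,0.0],[-0.01,0.68,0.0,0.0,0.0,0.0],[0.07,0.68,0.0,0.0,0.0,0.0],[0.14,0.67,0.0,0.0,0.0,0.0],[0.22,0.65,0.0,0.0,0.0,0.0],[0.29,0.62,0.0,0.0,0.0,0.0],[0.36,0.58,0.0,0.0,0.0,0.0],[0.42,0.54,0.0,0.0,0.0,0.0]]
```

apply_moves --steps '[[[-0.35, 0.55, 0.07, 0.02, 0.02, 0], [-0.28, 0.63, 0.07, 0.02, 0.02, 0], [-0.24, 0.64, 0.07, 0.02, 0.02, 0], [-0.17, 0.66, 0, 0, 0, 0], [-0.09, 0.68, 0, 0, 0, 0], [0, 0.68, 0, 0, 0, 0], [0.07, 0.68, 0, 0, 0, 0], [0.14, 0.67, 0, 0, 0, 0]]]'

```text
clock: 37.8
position: [0.57, -0.347, 0.1438]
tcp_rot: [-0.012, 0.712, 0.701, -0.024]
contact_force: [-6.3, -3.3, 2.6]
width: 0.0316
```

```bash
python3 -c "
from h import *
arc(.72,5)"
```

```text
clk 37.8 p [ 0.57   -0.347   0.1438] phi 0.089 r 0.1295 th 1.556 w 0.0316 F [-6.3 -3.3  2.6] lev [-0.051  0.017]
[[0.37,0.75,-0.05,-0.21,0.07,-0.06],[0.45,0.67,-0.05,-0.21,0.07,-0.06],[0.31,0.69,-0.04,-0.21,0.07,-0.06],[0.39,0.65,-0.04,0.0,0.0,0.0],[0.47,0.59,-0.04,0.0,0.0,0.0]]
```

apply_moves --steps '[[[0.4, 0.75, 0, -0.2, 0.07, -0.05], [0.45, 0.7, 0, -0.2, 0.07, -0.05], [0.35, 0.7, 0, -0.2, 0.07, -0.05], [0.4, 0.65, 0, -0.1, 0, 0], [0.47, 0.6, 0, -0.1, 0, 0]]]'

```text
clock: 38.3
position: [0.6393, -0.3067, 0.139]
tcp_rot: [0.002, 0.709, 0.705, 0.003]
contact_force: [-2.4, -0.9, 1.1]
width: 0.0315
```

```bash
python3 -c "
from h import *
arc(.72,2)
s=snap('scene','s19')
cv2.imwrite('pics/c19.png',cv2.resize(s['pixels'][165:315,140:330],None,fx=4,fy=4,interpolation=cv2.INTER_CUBIC))"
```

```text
clk 38.3 p [ 0.6393 -0.3067  0.139 ] phi 0.739 r 0.1199 th 1.564 w 0.0315 F [-2.4 -0.9  1.1] lev [ 0.006 -0.001]
[[-0.04,-0.04,-0.08,0.03,0.0,-0.03],[-0.04,-0.04,-0.08,0.03,0.0,-0.03]]
```

View pics/c19.png

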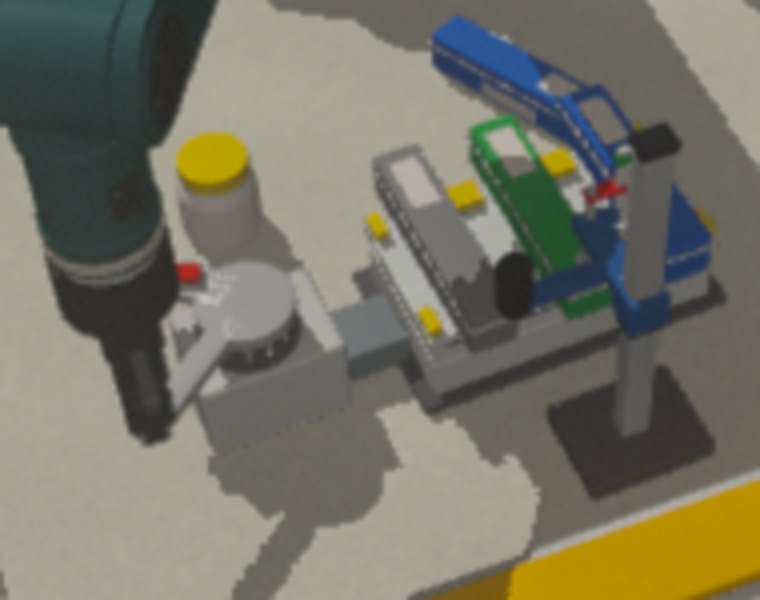

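```bash
cat >> h.py <<'E'
def lift(tag):
    s=snap('top',tag);P=cloud(s)
    for nm,c in [('R',(.551,-.0654)),('M',(.53,.014)),('L',(.546,.094))]:
        m=(abs(P[...,0]-c[0])<.05)&(abs(P[...,1]-c[1])<.012)&(P[...,2]>.09)&(P[...,2]<.18)
        print(nm,m.sum(),round(float(np.median(P[...,2][m])),4) if m.sum() else None,end='; ')
    print()
E
python3 -c "
from h import *
lift('t19')
for t in ['t4','t6']:
    s=load(t)
arc(-.64,12)"
```

```text
R 193 0.1137; M 196 0.1136; L 193 0.1137; 
clk 38.4 p [ 0.6404 -0.3049  0.139 ] phi 0.756 r 0.1194 th 1.568 w 0.0315 F [ 0.3 -0.2 -0.3] lev [ 0.008 -0.002]
[[-0.46,-0.52,-0.09,0.03,-0.01,-0.01],[-0.4,-0.57,-0.09,0.03,-0.01,-0.01],[-0.31,-0.62,-0.09,0.03,-0.01,-0.01],[-0.24,-0.65,-0.01,0.0,0.0,0.0],[-0.16,-0.68,-0.01,0.0,0.0,0.0],[-0.08,-0.69,-0.01,0.0,0.0,0.0],[0.0,-0.7,-0.01,0.0,0.0,0.0],[0.08,-0.69,-0.01,0.0,0.0,0.0],[0.16,-0.68,0.0,0.0,0.0,0.0],[0.24,-0.66,0.0,0.0,0.0,0.0],[0.31,-0.62,0.0,0.0,0.0,0.0],[0.38,-0.58,0.0,0.0,0.0,0.0]]
```

```bash
python3 -c "
from h import *
arc(-.6,8)"
```

```text
clk 38.4 p [ 0.6404 -0.3049  0.139 ] phi 0.756 r 0.1194 th 1.568 w 0.0315 F [ 0.3 -0.2 -0.3] lev [ 0.008 -0.002]
[[-0.64,-0.78,-0.09,0.03,-0.01,-0.01],[-0.5,-0.88,-0.09,0.03,-0.01,-0.01],[-0.33,-0.96,-0.09,0.03,-0.01,-0.01],[-0.17,-1.0,-0.01,0.0,0.0,0.0],[0.0,-1.02,-0.01,0.0,0.0,0.0],[0.17,-1.0,-0.01,0.0,0.0,0.0],[0.34,-0.96,-0.01,0.0,0.0,0.0],[0.5,-0.89,-0.01,0.0,0.0,0.0]]
```

apply_moves --steps '[[[-0.6, -0.75, -0.1, 0.03, 0, 0], [-0.5, -0.88, -0.1, 0.03, 0, 0], [-0.33, -0.96, -0.1, 0.03, 0, 0], [-0.17, -1, 0, 0, 0, 0], [0, -1, 0, 0, 0, 0], [0.17, -1, 0, 0, 0, 0], [0.34, -0.96, 0, 0, 0, 0], [0.5, -0.89, 0, 0, 0, 0]]]'

```text
clock: 39.2
position: [0.4903, -0.3226, 0.1453]
tcp_rot: [0.01, 0.708, 0.706, 0.004]
contact_force: [1.7, -1.2, -0.1]
width: 0.0314
```

```bash
python3 -c "
from h import *
arc(-.63,1)"
```

```text
clk 39.2 p [ 0.4903 -0.3226  0.1453] phi -0.578 r 0.1249 th 1.568 w 0.0314 F [ 1.7 -1.2 -0.1] lev [0.021 0.009]
[[0.28,-0.2,0.02,0.09,0.04,-0.01]]
```

apply_moves --steps '[[[0.35, -0.25, 0, 0.1, 0.05, 0], [0.05, 0, 0, 0.1, 0, 0], [-0.4, 0.6, 0, 0, 0, 0], [-0.32, 0.7, 0, 0, 0, 0], [-0.24, 0.75, 0, -0.1, 0, 0], [-0.12, 0.75, 0, -0.1, 0, 0], [0, 0.75, 0, -0.15, 0, 0], [0.12, 0.75, 0, -0.15, 0, 0]]]'

```text
clock: 40.0
position: [0.5592, -0.3445, 0.146]
tcp_rot: [0.012, 0.711, 0.703, -0.002]
contact_force: [-6.8, -2.8, 1.8]
width: 0.0317
```

```bash
python3 -c "
from h import *
arc(.74,6)"
```

```text
clk 40.0 p [ 0.5592 -0.3445  0.146 ] phi 0.006 r 0.1266 th 1.56 w 0.0317 F [-6.8 -2.8  1.8] lev [0.014 0.019]
[[0.22,0.75,0.04,0.06,0.08,-0.05],[0.31,0.7,0.04,0.06,0.08,-0.05],[0.23,0.7,0.04,0.06,0.08,-0.05],[0.32,0.66,0.0,0.0,0.0,0.0],[0.39,0.62,0.0,0.0,0.0,0.0],[0.47,0.57,0.0,0.0,0.0,0.0]]
```

apply_moves --steps '[[[0.22, 0.78, 0.04, 0, 0.08, -0.05], [0.31, 0.75, 0.04, -0.05, 0.08, -0.05], [0.25, 0.72, 0.04, -0.05, 0.05, 0], [0.32, 0.68, 0, -0.05, 0, 0], [0.39, 0.65, 0, -0.05, 0, 0], [0.47, 0.6, 0, 0, 0, 0]]]'

```text
clock: 40.6
position: [0.6351, -0.3182, 0.1428]
tcp_rot: [0.005, 0.711, 0.703, -0.007]
contact_force: [-5.0, -3.4, 1.9]
width: 0.0317
```

```bash
python3 -c "
from h import *
lift('t20')
arc(-.6,8)"
```

```text
R 193 0.1189; M 193 0.1186; L 177 0.1189; 
clk 40.65 p [ 0.6374 -0.3158  0.1425] phi 0.679 r 0.1257 th 1.561 w 0.0316 F [-1.2 -1.8  0.3] lev [0.    0.016]
[[-0.45,-0.89,-0.02,0.0,0.07,-0.04],[-0.29,-0.93,-0.02,0.0,0.07,-0.04],[-0.27,-0.92,-0.02,0.0,0.07,-0.04],[-0.12,-0.95,0.0,0.0,0.0,0.0],[0.03,-0.96,0.0,0.0,0.0,0.0],[0.18,-0.94,0.0,0.0,0.0,0.0],[0.33,-0.9,-0.01,0.0,0.0,0.0],[0.47,-0.84,-0.01,0.0,0.0,0.0]]
```

apply_moves --steps '[[[-0.4, -0.9, 0, 0, 0.05, -0.04], [-0.3, -0.94, 0, 0, 0.05, 0], [-0.27, -0.94, 0, 0, 0.05, 0], [-0.12, -0.98, 0, 0, 0, 0], [0.03, -0.98, 0, 0, 0, 0], [0.18, -0.96, 0, 0, 0, 0], [0.35, -0.92, 0, 0, 0, 0], [0.5, -0.86, 0, 0.05, 0, 0]]]'

```text
clock: 41.45
position: [0.4982, -0.3234, 0.1424]
tcp_rot: [0.015, 0.708, 0.706, 0.001]
contact_force: [1.6, -0.6, 0.7]
width: 0.0316
```

apply_moves --steps '[[[0.35, -0.4, 0, 0.1, 0.05, 0], [0.1, -0.1, 0, 0.1, 0, 0], [-0.4, 0.6, 0, 0, 0, 0], [-0.32, 0.7, 0, 0, 0, 0], [-0.24, 0.75, 0, -0.1, 0, 0], [-0.12, 0.75, 0, -0.1, 0, 0], [0, 0.75, 0, -0.15, 0, 0], [0.12, 0.75, 0, -0.15, 0, 0]]]'

```text
clock: 42.25
position: [0.5644, -0.3429, 0.1421]
tcp_rot: [0.014, 0.709, 0.705, -0.006]
contact_force: [-6.7, -3.6, 1.8]
width: 0.0313
```

```bash
python3 -c "
from h import *
arc(.75,7)"
```

```text
clk 42.25 p [ 0.5644 -0.3429  0.1421] phi 0.047 r 0.125 th 1.564 w 0.0313 F [-6.7 -3.6  1.8] lev [0.012 0.029]
[[0.19,0.61,-0.03,0.05,0.12,-0.03],[0.25,0.57,-0.03,0.05,0.12,-0.03],[0.18,0.57,-0.03,0.05,0.12,-0.03],[0.24,0.55,0.0,0.0,0.0,0.0],[0.29,0.53,0.0,0.0,0.0,0.0],[0.34,0.5,0.0,0.0,0.0,0.0],[0.39,0.46,-0.01,0.0,0.0,0.0]]
```

apply_moves --steps '[[[0.22, 0.7, -0.03, 0, 0.12, -0.03], [0.28, 0.68, -0.03, -0.05, 0.12, 0], [0.22, 0.67, -0.03, -0.05, 0.1, 0], [0.29, 0.65, 0, -0.05, 0, 0], [0.34, 0.63, 0, -0.05, 0, 0], [0.4, 0.6, 0, 0, 0, 0], [0.45, 0.5, 0, 0, 0, 0]]]'

```text
clock: 42.95
position: [0.6451, -0.3111, 0.1408]
tcp_rot: [0.001, 0.711, 0.703, -0.01]
contact_force: [-6.8, -3.3, 2.2]
width: 0.0311
```

```bash
python3 -c "
from h import *
lift('t21')
arc(-.6,8)
s=snap('scene','s21')
cv2.imwrite('pics/c21.png',cv2.resize(s['pixels'][180:260,260:340],None,fx=7,fy=7,interpolation=cv2.INTER_CUBIC))"
```

```text
R 188 0.1252; M 193 0.1262; L 168 0.1256; 
clk 43.0 p [ 0.6459 -0.3095  0.1404] phi 0.762 r 0.1265 th 1.56 w 0.0315 F [-3.9 -0.7  1.2] lev [-0.012  0.015]
[[-0.55,-0.92,-0.04,-0.05,0.06,-0.04],[-0.37,-0.98,-0.04,-0.05,0.06,-0.04],[-0.35,-0.96,-0.04,-0.05,0.06,-0.04],[-0.18,-1.0,0.01,0.0,0.0,0.0],[-0.01,-1.02,0.01,0.0,0.0,0.0],[0.17,-1.01,0.01,0.0,0.0,0.0],[0.33,-0.96,0.01,0.0,0.0,0.0],[0.49,-0.89,0.0,0.0,0.0,0.0]]
```

View pics/c21.png

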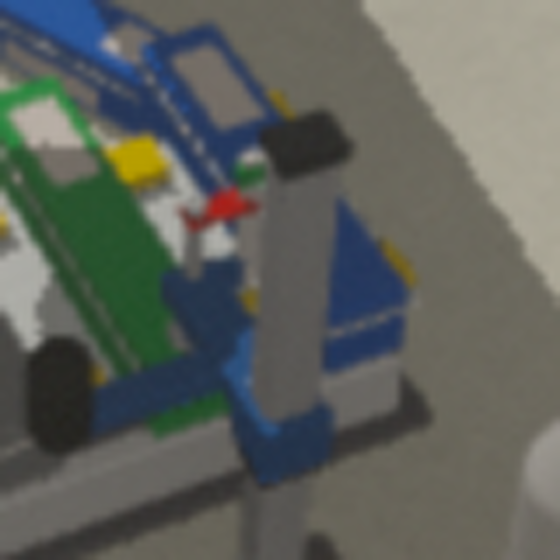

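apply_moves --steps '[[[-0.45, -0.9, 0, -0.05, 0.06, -0.04], [-0.37, -0.97, 0, -0.05, 0.06, 0], [-0.35, -0.97, 0, -0.05, 0.06, 0], [-0.18, -1, 0, 0, 0, 0], [0, -1, 0, 0, 0, 0], [0.17, -1, 0, 0, 0, 0], [0.35, -0.96, 0, 0, 0, 0], [0.5, -0.9, 0, 0.05, 0, 0]]]'

```text
clock: 43.85
position: [0.5064, -0.325, 0.1388]
tcp_rot: [0.019, 0.708, 0.705, 0.004]
contact_force: [1.0, -1.8, 0.3]
width: 0.0312
```

apply_moves --steps '[[[0.35, -0.4, 0, 0.1, 0.05, 0], [0.1, -0.1, 0, 0.1, 0, 0], [-0.4, 0.6, 0, 0, 0, 0], [-0.32, 0.7, 0, 0, 0, 0], [-0.24, 0.75, 0, -0.1, 0, 0], [-0.12, 0.75, 0, -0.1, 0, 0], [0, 0.75, 0, -0.15, 0, 0], [0.12, 0.75, 0, -0.15, 0, 0]]]'

```text
clock: 44.65
position: [0.5761, -0.3404, 0.1386]
tcp_rot: [0.017, 0.709, 0.705, 0.001]
contact_force: [-6.1, -3.1, 2.1]
width: 0.0316
```

```bash
python3 -c "
from h import *
lift('t22')
arc(.74,7)"
```

```text
R 189 0.1276; M 196 0.1272; L 172 0.1277; 
clk 44.7 p [ 0.5786 -0.3394  0.1385] phi 0.164 r 0.1231 th 1.565 w 0.0314 F [-0.1 -1.  -0.1] lev [0.03  0.021]
[[0.18,0.48,-0.08,0.13,0.09,-0.02],[0.22,0.46,-0.08,0.13,0.09,-0.02],[0.18,0.46,-0.08,0.13,0.09,-0.02],[0.22,0.44,0.01,0.0,0.0,0.0],[0.25,0.42,0.01,0.0,0.0,0.0],[0.29,0.4,0.01,0.0,0.0,0.0],[0.32,0.38,0.0,0.0,0.0,0.0]]
```

apply_moves --steps '[[[0.22, 0.65, -0.08, 0.05, 0.1, 0], [0.28, 0.65, -0.08, 0.05, 0.1, 0], [0.25, 0.65, -0.08, 0, 0.1, 0], [0.3, 0.62, 0, -0.05, 0, 0], [0.35, 0.6, 0, -0.05, 0, 0], [0.4, 0.5, 0, 0, 0, 0]]]'

```text
clock: 45.3
position: [0.6431, -0.3104, 0.1382]
tcp_rot: [-0.003, 0.711, 0.703, -0.004]
contact_force: [-5.2, -3.4, 3.4]
width: 0.0317
```

```bash
python3 -c "
from h import *
lift('t23')
arc(-.6,8)
s=snap('scene','s23')
cv2.imwrite('pics/c23.png',cv2.resize(s['pixels'][180:260,260:340],None,fx=7,fy=7,interpolation=cv2.INTER_CUBIC))"
```

```text
R 186 0.1309; M 198 0.1314; L 186 0.1315; 
clk 45.35 p [ 0.6449 -0.3084  0.1379] phi 0.763 r 0.1251 th 1.562 w 0.0316 F [-1.  -0.2  1.7] lev [-0.007  0.   ]
[[-0.57,-0.89,-0.1,-0.03,0.0,-0.04],[-0.4,-0.96,-0.09,-0.03,0.0,-0.04],[-0.35,-0.96,-0.09,-0.03,0.0,-0.04],[-0.18,-1.01,0.01,0.0,0.0,0.0],[-0.01,-1.02,0.01,0.0,0.0,0.0],[0.17,-1.01,0.01,0.0,0.0,0.0],[0.34,-0.96,0.01,0.0,0.0,0.0],[0.49,-0.89,0.01,0.0,0.0,0.0]]
```

View pics/c23.png

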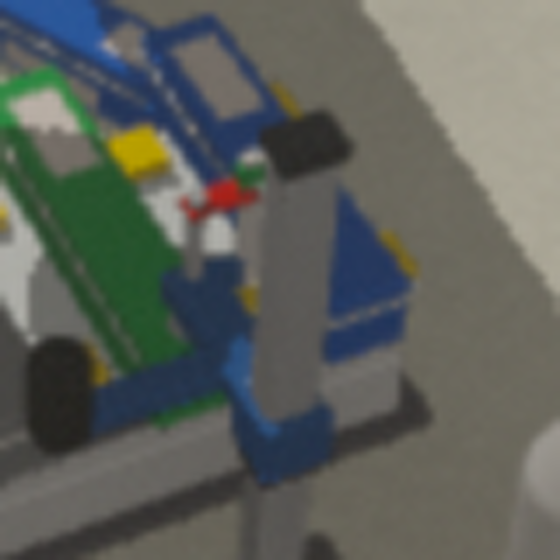

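```bash
cat >> h.py <<'E'
def gauge(s,pr=True):
    im=s['pixels'];P=cloud(s);h=cv2.cvtColor(im,cv2.COLOR_BGR2HSV)
    w=(abs(P[...,0]-.62)<.08)&(abs(P[...,1]-.03)<.07)&(P[...,2]>.15)
    mr=(cv2.inRange(h,(0,110,60),(8,255,255))|cv2.inRange(h,(172,110,60),(180,255,255)))>0
    mg=cv2.inRange(h,(50,70,40),(85,255,255))>0
    for n,m in (('red',mr&w),('green',mg&w)):
        q=P[m];v,u=np.nonzero(m)
        if len(q): print(n,len(q),'px',np.round([u.min(),u.max(),v.min(),v.max()]),np.round([u.mean(),v.mean()],1),'xyz',np.round(np.median(q,0),4),'zr',np.round([q[:,2].min(),q[:,2].max()],4))
E
python3 -c "
from h import *
for t in ['s15','s16','s19','s21','s23']:
    print(t);s=load(t);gauge(s)
s=load('s23')
a=proj(s,[.62,.02,.22]);b=proj(s,[.62,.02,.23]);print(a,b)
for t in ['t13','t19','t23','w14']:
    print(t);s=load(t);gauge(s)
"
```

```text
s15
red 26 px [288 297 193 197] [292.3 194.9] xyz [0.6265 0.0321 0.2575] zr [0.2538 0.2592]
green 50 px [273 300  59 221] [287.1 129.7] xyz [ 0.6266 -0.0019  0.5391] zr [0.2308 0.6617]
s16
red 29 px [286 296 211 216] [290.8 213.3] xyz [0.6248 0.0319 0.1833] zr [0.1806 0.188 ]
green 20 px [280 297  86 238] [290.2 177.7] xyz [0.6278 0.025  0.2159] zr [0.1511 0.6322]
s19
red 26 px [287 295 210 215] [291.1 212.3] xyz [0.6246 0.033  0.1874] zr [0.1832 0.1912]
green 11 px [284 297 203 224] [294.2 206.3] xyz [0.625  0.0422 0.2153] zr [0.1523 0.2205]
s21
red 27 px [287 296 207 212] [291.3 209.5] xyz [0.6267 0.0334 0.2004] zr [0.1949 0.2046]
green 12 px [281 297 204 239] [291.4 214.6] xyz [0.6263 0.0406 0.2127] zr [0.1516 0.2183]
s23
red 28 px [286 296 206 211] [291.4 208. ] xyz [0.6257 0.0338 0.2049] zr [0.2025 0.2099]
green 14 px [281 297 203 239] [291.5 214.7] xyz [0.6264 0.0407 0.2136] zr [0.151  0.2197]
(np.float64(286.6740446847757), np.float64(204.43919191673518)) (np.float64(286.7962760447079), np.float64(201.8813788555994))
t13
red 27 px [234 242 145 148] [237.9 146.7] xyz [0.621  0.0296 0.257 ] zr [0.2433 0.2707]
t19
red 18 px [235 240 149 152] [237.9 150.6] xyz [0.6212 0.0326 0.1854] zr [0.1618 0.1946]
t23
red 20 px [236 242 148 152] [238.6 149.8] xyz [0.6231 0.0306 0.2067] zr [0.162  0.2112]
w14
red 430 px [412 466 275 305] [435.9 283.3] xyz [0.6199 0.0322 0.259 ] zr [0.2556 0.2791]
green 390 px [478 511 311 331] [496.3 318.2] xyz [0.6182 0.0429 0.296 ] zr [0.2896 0.3013]
```

apply_moves --steps '[[[-0.45, -0.9, -0.05, -0.05, 0, -0.04], [-0.38, -0.97, -0.05, -0.05, 0, 0], [-0.35, -0.97, -0.05, 0, 0, 0], [-0.18, -1, 0, 0, 0, 0], [0, -1, 0, 0, 0, 0], [0.17, -1, 0, 0, 0, 0], [0.35, -0.96, 0, 0, 0, 0], [0.5, -0.9, 0, 0.05, 0, 0]]]'

```text
clock: 46.2
position: [0.5019, -0.3214, 0.1376]
tcp_rot: [0.017, 0.708, 0.706, 0.007]
contact_force: [1.6, -0.7, 0.2]
width: 0.0314
```

apply_moves --steps '[[[0.35, -0.4, 0, 0.1, 0.05, 0], [0.1, -0.1, 0, 0.1, 0, 0], [-0.4, 0.6, 0, 0, 0, 0], [-0.32, 0.7, 0, 0, 0, 0], [-0.24, 0.75, 0, -0.1, 0, 0], [-0.12, 0.75, 0, -0.1, 0, 0], [0, 0.75, 0, -0.15, 0, 0], [0.12, 0.75, 0, -0.15, 0, 0]]]'

```text
clock: 47.0
position: [0.5695, -0.3374, 0.1366]
tcp_rot: [0.016, 0.709, 0.705, 0.003]
contact_force: [-6.2, -2.3, 2.5]
width: 0.0318
```

```bash
python3 -c "
from h import *
arc(.74,7)"
```

```text
clk 47.0 p [ 0.5695 -0.3374  0.1366] phi 0.092 r 0.1199 th 1.565 w 0.0318 F [-6.2 -2.3  2.5] lev [0.027 0.017]
[[0.07,0.55,-0.11,0.11,0.07,-0.02],[0.12,0.54,-0.11,0.11,0.07,-0.02],[0.18,0.53,-0.11,0.11,0.07,-0.02],[0.23,0.51,0.01,0.0,0.0,0.0],[0.27,0.48,0.01,0.0,0.0,0.0],[0.32,0.46,0.01,0.0,0.0,0.0],[0.36,0.43,0.01,0.0,0.0,0.0]]
```

apply_moves --steps '[[[0.1, 0.66, -0.1, 0.05, 0.07, 0], [0.15, 0.65, -0.1, 0.05, 0.07, 0], [0.2, 0.64, -0.1, 0, 0.07, 0], [0.25, 0.62, 0, -0.05, 0, 0], [0.3, 0.6, 0, -0.05, 0, 0], [0.35, 0.57, 0, 0, 0, 0], [0.4, 0.5, 0, 0, 0, 0]]]'

```text
clock: 47.7
position: [0.6448, -0.31, 0.1356]
tcp_rot: [-0.005, 0.711, 0.703, -0.008]
contact_force: [-6.6, -2.2, 4.4]
width: 0.0317
```

```bash
python3 -c "
from h import *
lift('t24')
arc(-.6,8)
s=snap('scene','s24');gauge(s)"
```

```text
R 185 0.1374; M 193 0.1377; L 193 0.1373; 
clk 47.75 p [ 0.6458 -0.3085  0.1353] phi 0.768 r 0.1257 th 1.56 w 0.0317 F [-5.6 -0.7  2.7] lev [-0.019  0.003]
[[-0.57,-0.91,-0.12,-0.08,0.01,-0.04],[-0.39,-0.97,-0.12,-0.08,0.01,-0.04],[-0.35,-0.96,-0.12,-0.08,0.01,-0.04],[-0.18,-1.01,0.02,0.0,0.0,0.0],[-0.01,-1.02,0.02,0.0,0.0,0.0],[0.17,-1.01,0.02,0.0,0.0,0.0],[0.33,-0.97,0.02,0.0,0.0,0.0],[0.49,-0.9,0.02,0.0,0.0,0.0]]
red 26 px [287 296 204 209] [291.4 206.7] xyz [0.6253 0.0333 0.211 ] zr [0.2075 0.214 ]
green 8 px [284 297 204 238] [290.5 218. ] xyz [0.6274 0.0253 0.1848] zr [0.1512 0.2191]
```

apply_moves --steps '[[[-0.45, -0.9, -0.1, -0.08, 0, -0.04], [-0.38, -0.97, -0.1, -0.08, 0, 0], [-0.32, -0.97, -0.1, -0.05, 0, 0], [-0.18, -1, -0.1, 0, 0, 0], [-0.05, -0.5, 0, 0, 0, 0], [0, 0, 0, 0, 0, 0]]]'

```text
clock: 48.4
position: [0.5673, -0.3379, 0.1409]
tcp_rot: [0.009, 0.708, 0.706, 0.003]
contact_force: [0.5, 0.5, 0.3]
width: 0.0315
```

```bash
python3 -c "
from h import *
arc(.76,8)"
```

```text
clk 48.4 p [ 0.5673 -0.3379  0.1409] phi 0.073 r 0.1203 th 1.569 w 0.0315 F [0.5 0.5 0.3] lev [0.017 0.008]
[[0.07,0.51,-0.04,0.07,0.03,-0.01],[0.11,0.5,-0.04,0.07,0.03,-0.01],[0.15,0.49,-0.04,0.07,0.03,-0.01],[0.19,0.48,0.01,0.0,0.0,0.0],[0.23,0.46,0.01,0.0,0.0,0.0],[0.27,0.44,0.01,0.0,0.0,0.0],[0.3,0.42,0.0,0.0,0.0,0.0],[0.34,0.39,0.0,0.0,0.0,0.0]]
```

apply_moves --steps '[[[0.07, 0.55, -0.04, 0.07, 0.03, 0], [0.12, 0.55, -0.04, 0, 0.03, 0], [0.16, 0.57, 0, -0.05, 0.03, 0], [0.2, 0.57, 0, -0.08, 0, 0], [0.25, 0.55, 0, -0.08, 0, 0], [0.3, 0.53, 0, -0.05, 0, 0], [0.35, 0.52, 0, 0, 0, 0], [0.38, 0.5, 0, 0, 0, 0]]]'

```text
clock: 49.2
position: [0.6468, -0.3054, 0.1403]
tcp_rot: [0.001, 0.709, 0.705, -0.006]
contact_force: [-44.8, -24.6, 8.8]
width: 0.0318
```

```bash
python3 -c "
from h import *
lift('t25')
arc(.75,2)
s=snap('scene','s25');gauge(s)"
```

```text
R 182 0.1379; M 196 0.1377; L 196 0.1376; 
clk 49.25 p [ 0.6466 -0.3051  0.1401] phi 0.791 r 0.1239 th 1.564 w 0.0317 F [-31.5 -13.9  10.1] lev [-0.008  0.01 ]
[[-0.02,-0.16,-0.06,-0.03,0.04,-0.03],[-0.02,-0.16,-0.06,-0.03,0.04,-0.03]]
red 26 px [287 296 204 209] [291.4 206.7] xyz [0.6262 0.0323 0.2121] zr [0.2087 0.2143]
green 7 px [284 297 204 238] [292.9 213.7] xyz [0.6245 0.043  0.2135] zr [0.1523 0.2187]
```

apply_moves --steps '[[[-0.3, -0.7, -0.05, -0.03, 0.04, 0], [-0.4, -0.95, -0.05, -0.03, 0.02, 0], [-0.35, -0.97, 0, 0, 0, 0], [-0.2, -1, 0, 0, 0, 0], [-0.03, -1, 0, 0, 0, 0], [0.12, -1, 0, 0, 0, 0], [0.3, -0.96, 0, 0, 0, 0], [0.45, -0.9, 0, 0.05, 0, 0]]]'

```text
clock: 50.1
position: [0.5126, -0.3174, 0.143]
tcp_rot: [0.022, 0.709, 0.704, 0.006]
contact_force: [1.8, -1.9, 0.6]
width: 0.0314
```

apply_moves --steps '[[[0.38, -0.45, 0, 0.1, 0.05, 0], [0.15, -0.15, 0, 0.1, 0, 0], [-0.4, 0.6, 0, 0, 0, 0], [-0.32, 0.7, 0, 0, 0, 0], [-0.24, 0.75, 0, -0.1, 0, 0], [-0.12, 0.75, 0, -0.1, 0, 0], [0, 0.7, 0, -0.15, 0, 0], [0, 0, 0, 0, 0, 0]]]'

```text
clock: 50.9
position: [0.5747, -0.3239, 0.1434]
tcp_rot: [0.022, 0.708, 0.706, 0.012]
contact_force: [-0.9, -0.2, 0.4]
width: 0.0315
```

```bash
python3 -c "
from h import *
lift('t26')
arc(.3,4)
s=snap('scene','s26');gauge(s)"
```

```text
R 186 0.1383; M 193 0.1376; L 195 0.1379; 
clk 50.95 p [ 0.574  -0.3238  0.1432] phi 0.145 r 0.107 th 1.567 w 0.0318 F [ 1.   0.4 -0.8] lev [0.046 0.014]
[[-0.29,0.26,0.0,0.19,0.06,-0.02],[-0.27,0.29,0.0,0.19,0.06,-0.02],[0.06,0.23,0.0,0.19,0.06,-0.02],[0.07,0.22,0.01,0.0,0.0,0.0]]
red 30 px [286 296 204 209] [290.9 206.8] xyz [0.6264 0.0314 0.2121] zr [0.2075 0.2145]
green 6 px [284 297 204 238] [292.2 215.2] xyz [0.627  0.0416 0.2159] zr [0.1512 0.2188]
```

apply_moves --steps '[[[-0.3, 0, 0, 0.2, 0.06, 0], [-0.3, 0, 0, 0.2, 0.06, 0], [-0.05, 0, 0, 0.15, 0.05, 0], [0, 0, 0, 0, 0, 0]]]'

```text
clock: 51.4
position: [0.5729, -0.3374, 0.1439]
tcp_rot: [-0.001, 0.708, 0.706, -0.0]
contact_force: [-0.8, 0.8, -0.2]
width: 0.0316
```

```bash
python3 -c "
from h import *
arc(.35,4)
snap('wrist','w26')"
```

```text
clk 51.4 p [ 0.5729 -0.3374  0.1439] phi 0.12 r 0.1203 th 1.567 w 0.0316 F [-0.8  0.8 -0.2] lev [-0.001 -0.001]
[[0.06,0.34,0.0,-0.01,-0.01,-0.02],[0.08,0.34,0.0,-0.01,-0.01,-0.02],[0.09,0.33,0.0,-0.01,-0.01,-0.02],[0.11,0.33,0.0,0.0,0.0,0.0]]
```

View pics/w26.png

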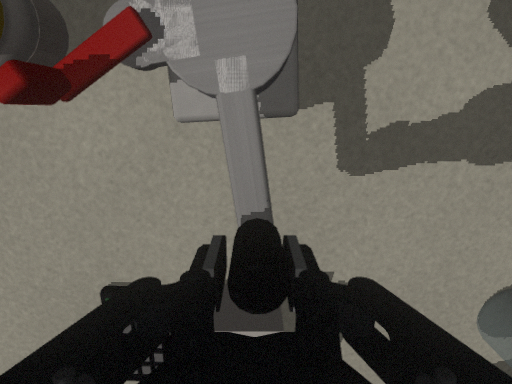

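apply_moves --steps '[[[0.06, 0.35, 0, -0.03, 0, 0], [0.08, 0.35, 0, -0.03, 0, 0], [0.09, 0.35, 0, -0.05, 0, 0], [0.11, 0.35, 0, -0.05, 0, 0], [0.12, 0.35, 0, -0.05, 0, 0]]]'

```text
clock: 51.95
position: [0.6039, -0.3324, 0.144]
tcp_rot: [0.003, 0.71, 0.704, -0.001]
contact_force: [-5.5, -3.0, 1.6]
width: 0.0317
```

```bash
python3 -c "
from h import *
lift('t27')
arc(.55,4)
s=snap('scene','s27');gauge(s)"
```

```text
R 184 0.1385; M 196 0.1389; L 196 0.1381; 
clk 52.0 p [ 0.6051 -0.3318  0.1439] phi 0.389 r 0.1229 th 1.563 w 0.0315 F [-3.5 -2.1  0.6] lev [0.005 0.005]
[[0.17,0.2,0.0,0.02,0.02,-0.03],[0.17,0.19,0.0,0.02,0.02,-0.03],[0.12,0.21,0.0,0.02,0.02,-0.03],[0.12,0.21,0.0,0.0,0.0,0.0]]
red 25 px [287 296 204 209] [291.1 206.5] xyz [0.6258 0.033  0.213 ] zr [0.2094 0.2177]
green 7 px [284 297 204 238] [291.  216.4] xyz [0.626  0.0391 0.2125] zr [0.1501 0.2199]
```

apply_moves --steps '[[[0.17, 0.3, 0, 0, 0.02, 0], [0.17, 0.32, 0, -0.03, 0.02, 0], [0.15, 0.32, 0, -0.05, 0, 0], [0.16, 0.32, 0, -0.05, 0, 0], [0.18, 0.3, 0, 0, 0, 0]]]'

```text
clock: 52.55
position: [0.631, -0.319, 0.1437]
tcp_rot: [0.003, 0.711, 0.703, -0.002]
contact_force: [-4.8, -3.5, 1.3]
width: 0.0315
```

```bash
python3 -c "
from h import *
lift('t28')
arc(.6,2)
s=snap('scene','s28');gauge(s)
cv2.imwrite('pics/c28.png',cv2.resize(s['pixels'][180:260,260:340],None,fx=7,fy=7,interpolation=cv2.INTER_CUBIC))"
```

```text
R 185 0.1392; M 197 0.1402; L 196 0.1392; 
clk 52.6 p [ 0.6321 -0.3181  0.1436] phi 0.634 r 0.1243 th 1.56 w 0.0313 F [-3.4 -1.6  1.4] lev [0.003 0.006]
[[0.02,-0.15,-0.01,0.01,0.03,-0.05],[0.03,-0.15,-0.01,0.01,0.03,-0.05]]
red 23 px [286 295 204 208] [290.7 206.1] xyz [0.6255 0.0316 0.2138] zr [0.2111 0.2185]
green 5 px [284 297 204 224] [293.2 208. ] xyz [0.6237 0.0426 0.2145] zr [0.1539 0.2179]
```

View pics/c28.png

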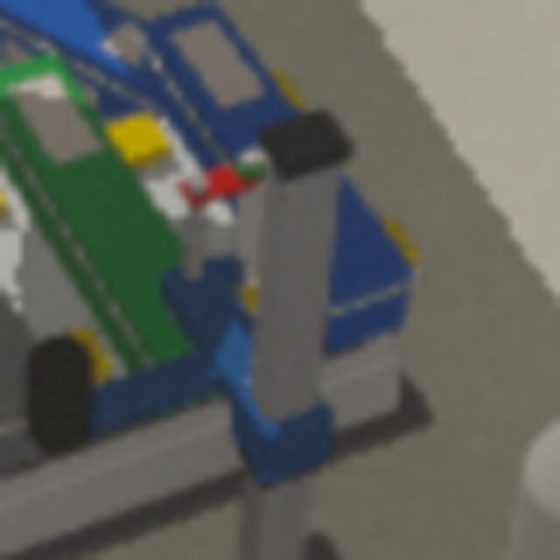

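apply_moves --steps '[[[0, 0, 0, 0, 0, 0], [0, 0, 0, 0, 0, 0], [0, 0, 0, 0, 0, 0], [0, 0, -0.5, 0, 0, 0], [0, 0, -1, 0, 0, 0], [0, 0, -1, 0, 0, 0], [0, 0, -1, 0, 0, 0], [0, 0, -1, 0, 0, 0]]]' --grip -0.2

```text
clock: 53.45
position: [0.633, -0.3139, 0.2344]
tcp_rot: [0.001, 0.71, 0.704, 0.003]
contact_force: [0.6, 0.2, -0.2]
width: 0.0514
```

```bash
python3 -c "
from h import *
plan([.53,-.13,.31],1.571)
s=snap('scene','s29');gauge(s)
"
```

```text
clk 53.45 at [ 0.633  -0.3139  0.2344] th 1.563 w 0.0514 F [ 0.6  0.2 -0.2] n 12 lev [ 0.0051 -0.0025  0.    ]
12 x [0.76, -0.43, -0.32, 0.01, 0.0, -0.01]
red 21 px [287 295 204 208] [291.1 206. ] xyz [0.6266 0.0324 0.2134] zr [0.2093 0.2175]
green 6 px [284 297 204 237] [292.2 212.8] xyz [0.6269 0.041  0.2155] zr [0.1545 0.2199]
```

apply_moves --steps '[[[0.3, -0.3, -1, 0, 0, 0], [0.7, -0.43, -1, 0, 0, 0], [0.76, -0.43, -0.9, 0, 0, 0], [0.76, -0.43, -0.5, 0, 0, 0], [0.76, -0.43, -0.3, 0, 0, 0], [0.76, -0.43, 0, 0, 0, 0], [0.76, -0.43, 0, 0, 0, 0], [0.76, -0.2, 0, 0, 0, 0]]]'

```text
clock: 54.3
position: [0.5719, -0.2003, 0.3203]
tcp_rot: [0.01, 0.71, 0.704, 0.007]
contact_force: [-0.6, 0.7, -0.1]
width: 0.0514
```

```bash
python3 -c "
from h import *
plan([.53,-.13,.31],1.571)
s=snap('wrist','w30');gauge(s)
"
```

```text
clk 54.3 at [ 0.5719 -0.2003  0.3203] th 1.561 w 0.0514 F [-0.6  0.7 -0.1] n 5 lev [0.0246 0.0049 0.    ]
5 x [0.7, -0.43, 0.1, 0.06, 0.01, -0.02]
```

View pics/w30.png

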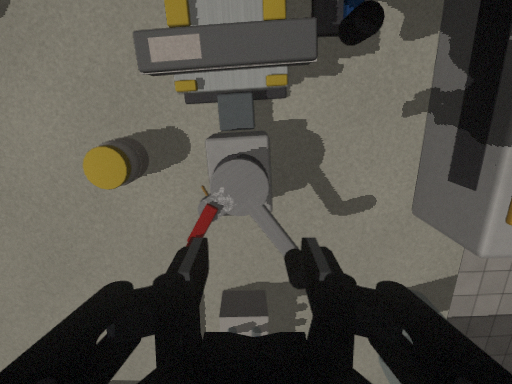

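apply_moves --steps '[[[0.9, 0, -0.2, 0.1, 0, 0], [0.95, 0, -0.2, 0.1, 0, 0], [0.95, 0, 0, 0.05, 0, 0], [0.95, 0, 0, 0, 0, 0], [0.95, 0, 0, 0, 0, 0], [0.95, 0, 0, 0, 0, 0], [0.4, 0, 0, 0, 0, 0], [0, 0, 0, 0, 0, 0]]]'

```text
clock: 55.15
position: [0.5744, -0.072, 0.3277]
tcp_rot: [0.003, 0.709, 0.705, 0.001]
contact_force: [-0.6, 0.3, 0.0]
width: 0.051
```

```bash
python3 -c "
from h import *
plan([.53,-.13,.31],1.571)
s=snap('wrist','w31');gauge(s)
cv2.imwrite('pics/c31.png',cv2.resize(s['pixels'][:260,120:400],None,fx=2.3,fy=2.3,interpolation=cv2.INTER_CUBIC))
"
```

```text
clk 55.15 at [ 0.5744 -0.072   0.3277] th 1.565 w 0.051 F [-0.6  0.3  0. ] n 4 lev [0.0063 0.0036 0.    ]
4 x [-0.73, -0.55, 0.22, 0.02, 0.01, -0.02]
red 418 px [304 320  51  92] [312.1  72.6] xyz [0.6211 0.0301 0.2154] zr [0.1658 0.4523]
green 90 px [153 319  38 119] [300.7  59.8] xyz [0.6186 0.042  0.2198] zr [0.154  0.4523]
```

View pics/c31.png

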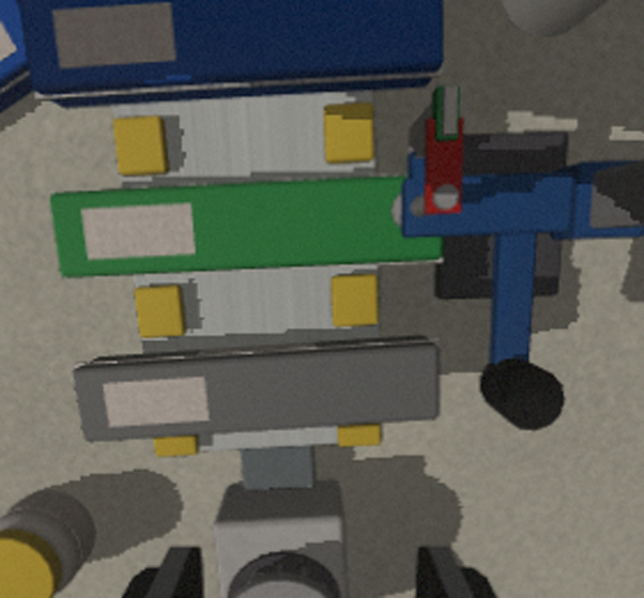

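```bash
python3 -c "
from h import *
s=snap('top','t32')
for b in blobs(s,0.125,0.15)+blobs(s,.032,.05): print(b)
P=cloud(load('w31'));k=P[(abs(P[...,0]-.666)<.02)&(abs(P[...,1]+.057)<.025)&(P[...,2]>.17)&(P[...,2]<.25)];print('gknob top',np.percentile(k[:,2],[50,90,98]).round(4))
a=load('top0')['pixels'];cv2.imwrite('pics/d32.png',np.hstack([a,s['pixels']])[40:320,:][:, ::1] if 0 else cv2.resize(np.hstack([a[60:290,90:440],s['pixels'][60:290,90:440]]),(800,263)))
"
```

```text
(array([381.37939698,  86.07537688]), array([ 870., -493.]), array([78., 84.]), 28.2, np.int32(398), 0.1395)
(array([412.96391753,  86.69845361]), array([ 868., -611.]), array([82., 82.]), 76.4, np.int32(388), 0.1392)
(array([203.51923077, 126.40384615]), array([720., 158.]), array([25., 26.]), 1.0, np.int32(52), 0.1387)
(array([221.61418685, 175.20069204]), array([545.,  93.]), array([179.,  40.]), 2.5, np.int32(578), 0.1395)
(array([240.57, 162.63]), array([582.,  24.]), array([22., 72.]), 89.2, np.int32(100), 0.1401)
(array([266.00342466, 178.60958904]), array([539., -66.]), array([124.,  40.]), 3.7, np.int32(292), 0.1393)
(array([ 62.41984733, 174.71755725]), array([554., 677.]), array([42., 84.]), 70.5, np.int32(131), 0.1372)
(array([221.39273927, 226.47524752]), array([363.,  99.]), array([133.,  39.]), 28.2, np.int32(303), 0.0398)
(array([161.0371179 , 269.67248908]), array([205., 327.]), array([176.,  42.]), 12.7, np.int32(458), 0.0393)
gknob top [0.1969 0.1982 0.1988]
```

View pics/d32.png

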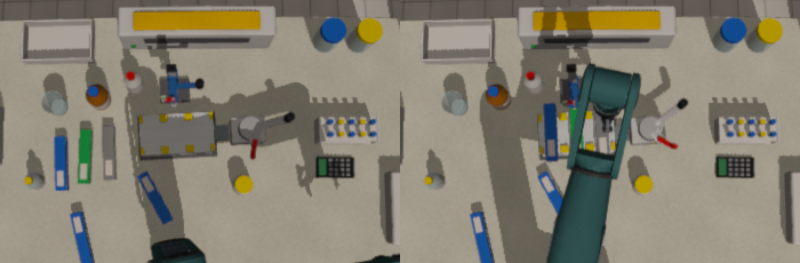

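```bash
python3 -c "
from h import *
s=load('w31')
f=lambda l:[(u/2.3+120,v/2.3) for u,v in l]
box4(s,f([(52,197),(63,275),(442,260),(440,180)]),.140)
box4(s,f([(76,370),(85,440),(437,418),(437,343)]),.140)
for u,v in f([(139,145),(349,134),(160,311),(355,300),(175,446),(359,435)]): print(np.round(onz(s,u,v,.11),4))
from rig import job
print(job.job_done())
"
```

```text
centre [0.5489 0.0127] heading 0.032 len 0.1767 wid 0.0344
centre [ 0.5509 -0.0647] heading 0.061 len 0.1769 wid 0.0357
[0.4943 0.0527 0.11  ]
[0.5965 0.0568 0.11  ]
[ 0.499 -0.027  0.11 ]
[ 0.6005 -0.0222  0.11  ]
[ 0.5019 -0.1005  0.11  ]
[ 0.6038 -0.095   0.11  ]
the job is handed in; nothing more can be done
None
```

The job is done and handed in at about 55 s. The three cassettes on the bench (grey, green, blue) are on the tray and the gauge pointer is in the green band; there was no orange one.

- **Loading:** Grey is in the right lane, green in the middle and blue in the left. The blue one I took is the one farthest from the base. In the last pictures each lies flat, lengthwise and within about 2 mm of its lane centre.
- **Order:** I flipped the selector to raise and pushed the gauge down to its bottom stop (15 N there). Only then did I pump the handle. The gauge was left down and the robot touches nothing.
- **Reading:** The tray rose about 29.5 mm. From depth, the pointer reads about 0.038 m, which could be anywhere from 0.0365 to 0.0415, all inside the band. I saw no sign of the tray sinking below its start.
- **Bystanders:** Those I could compare in the before and after top views look unmoved.

**What did not go cleanly:**
- **Handle stop:** One short handle stroke did not bite fully and pushed the knob against the handle's end stop, reading about 50 N at the wrist for a moment. The fingers, not the gripper body or arm, were on the knob.
- **Knob grip:** On one stroke the fingers drifted about 13 mm along the knob, and I re-centred them before going on.
- **Grey and green heading:** My last two headings differ by about 1.7° (0.061 and 0.032 rad), which is within how well I could read the corners.

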